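Close the test kiln and set its gas valve

TASK

The small test kiln is loaded: set its lid gently on, so that it sits down flat in the mouth, and let go of it. Then take the upright handle of the gas valve's hand wheel, turn the wheel clockwise (seen from above) until it is shut on its stop, wait there a moment, and open it exactly two full turns anticlockwise. Finish still gripping that handle, with the wheel at rest, and leave the bowls, the spray bottle and the clay piece where they stand.

Things in the scene. Friction and masses are not known exactly. Their poses are not given: they have to be found in the camera images.
- lid: loose round kiln lid, about 0.45 kg, cream firebrick with a steel edge band. Origin at the centre of its underside, z up. From below: a plug 104 mm across (tapering to 92 mm at the bottom) and 12 mm thick, a disc 184 mm across and 18 mm thick (top 30 mm above the origin), and a straight wooden bar handle along the lid's x axis. It starts lying flat on the table, right way up, on its plug.
- lid_bar (a point): middle of the lid's wooden bar handle, 64 mm above the lid's origin. The bar is 120 mm long (lid's x), 18 mm wide (lid's y) and 18 mm high; below it 26 mm of open space down to the disc, and a steel post 10 mm thick at 45 mm either side of the middle.
- lid_seat (a point): centre of the underside of the lid's disc, 12 mm above the lid's origin; it comes down onto the kiln's rim: seated, it coincides with kiln_rim.
- kiln_rim (a point): centre of the open mouth of the fixed round kiln (cream firebrick with three steel bands, 190 mm across, rim 110 mm above the table). The mouth is 120 mm across, so the lid's plug has 8 mm of play all round. Its x axis is that of the fixed kiln and valve assembly.
- valve (a joint): turning angle of the dark steel hand wheel of the gas valve: 0 = shut, on its stop; grows as it is opened (anticlockwise from above), 6.283 per full turn; it can open to 20.7. At 0 the handle points from the hub along the kiln assembly's x axis. The wheel turns about a vertical axis, does not rise, stays where it is left, and needs about 2.5 N at the handle.
- wheel_hub (a point): centre of the hand wheel's hub, on the vertical turning axis, at the top of the wheel, 130 mm above the table. The wheel is 114 mm across and stands on a brass valve body beside the kiln, 240 mm from the kiln's centre across the assembly's x axis (on its -y side) and 20 mm along it.
- handle: the upright black handle of the hand wheel, 20 mm across and 50 mm tall, 50 mm from the wheel's axis. It spins freely on its own pin, so a gripper holding it can go round in a circle without turning. Origin at the centre of its foot, level with wheel_hub.
- handle_grip (a point): point on the handle's own axis, 30 mm above its foot (160 mm above the table), where to grip it.
- bowls: bystander: nested stack of three steel bowls, 124 mm across, 79 mm high; origin under its centre.
- sprayer: bystander: white spray bottle with a green head, 82 mm across, 221 mm high; origin under its centre.
- claypiece: bystander: grey clay figure on a wooden board 160 x 120 mm, 105 mm high; origin under its centre.
There are look-alikes about, which are no part of the job. Leave any blue or pink look-alike of the lid alone.

How it is judged:
By the outcome, as a careful person would: the job done as asked, in the order asked, and still so for the second after the job is handed in, while the arm keeps its last pose, push and grip.
It also fails if it takes over 72 s, if anything falls off the work surface, if the arm or the gripper's body presses on something with over 40 N, if the wrist force passes 120 N, or if a joint passes its speed limit or range.

ROBOT

A 6-joint arm with a two-finger parallel gripper is mounted at the origin on the work surface. World frame = base frame: x ahead of the robot, y to its left, z up, the work surface at z = 0. Lengths are in m, angles in rad, forces in N, time in s.
With the tool pointing down it reaches from about 0.425 to 1.125 m from the base axis. Payload 14.9 kg.
Tool frame: the origin (TCP) lies midway between the tips of the shut fingers; the grasp point (between the pads) lies 19 mm behind it; z points along the fingers, y is the line along which they close (so a half turn about z gives the same grasp; the last joint's range is limited). The gripper opens to 91 mm and grips with 3 to 60 N. Pads are 32 mm wide; open, the fingers measure 118 mm over their backs; the gripper's body (76 mm by 178 mm) begins 60 mm behind the grasp point.
Start: joints at [-1.311, 0.379, 1.734, -0, 1.028, -0.033], TCP at [0.202, -0.67, 0.181] pointing down, gripper open.
Joint ranges: [-2.77, 2.77], [-0.74, 2.19], [0, 2.66], [-1.06, 4.2], [0.31, 2.87], [-3.08, 3.08]. Speed limits (rad/s): [1.89, 1.89, 2.39, 3.14, 3.14, 3.14].

INTERFACE

Orientations are given as a rotation vector (axis times angle).
In Python, from cell import * gives the robot as it stands.
- The arm moves only by the tool jog_arm, never from a script. Its argument "steps" is a list of rows, each an object with "offset": the shift along the tool's x, y, z as a fraction of full scale, a list of three; "twist": the turn, a rotation vector about the tool's x, y, z as a fraction of full scale, a list of three; "grip": the gripper command: -1 is shut, 1 is fully open, values between are in proportion. In form: [{"offset": [dx, dy, dz], "twist": [wx, wy, wz], "grip": grip}, ...]. A call has 1 to 8 rows; each row shifts and turns the commanded pose from where the row before left it, along the tool's axes as they then stand; what a row does not reach is not made up. Full scale, the value 1, is 0.5 m for a shift and 30 degrees for a turn. A row lasts 1/12 s, in which the tool goes at most 41.7 mm and 7.16 degrees, less where a joint would pass 70% of its speed; a pose out of reach is approached as far as the arm can. A call with a number of a shift or a turn outside -1 to 1 is refused whole. A call with a gripper value outside its range is refused whole. The fingers move at their own pace and stop on an object; "squeeze" is the grip in N (left out, the last holds). Time passes only in rows, so rows that do not move let the fingers close. It gives the time, the measured TCP pose, the force, the opening and the grip force at its end, in the units of the state.
- state(): the state, without advancing time (a new reading comes with each control period).
- capture(name): name is "scene" or "top" or "wrist"; returns a dict with "pixels" (420x560x3 uint8, red, green, blue), "intrinsics" (3x3 intrinsics, pixels), "rvec" (rotation vector, rad) and "tvec" (3), from world to camera coordinates, as OpenCV has them; the wrist camera has in their place "mount" (4x4, takes a point from camera to tool coordinates, whose origin is the TCP and whose axes are the flange's). Camera axes: x right, y down, z forward; pixel columns grow to the right and rows downward; lengths in m; the calibration is good to about 2 mm. The wrist camera is an equidistant fisheye: a pixel r from the principal point sees the ray r / f radians off the axis. A picture is of the moment at which its call begins: read the wrist's pose just before it. There is no depth.
- sign_off(): hands the job in; it is judged then, once.
Trained networks look in the newest picture that a camera, given by its name, has taken for a name from the list of things; names that differ only in an ending like _2 or _b are one class to them, and where a whole thing is asked for, a point or a joint stands for the part that bears it (a point fixed in the world has none). Each returns a list of dicts, best first, with "score" (0 to 1); they miss things now and then, are a little off and sometimes report something else, mostly with a low value. They report only what shows in the picture. A call takes as long as a camera call. They do not tell look-alikes from the thing itself.
- find_in(camera, label): "centre" ([row, column] in pixels, amid what is visible of it).
- cut_out(camera, label): "region" (420x560 bool, what is visible of it) and "centre" ([row, column] in pixels, amid what is visible of it).
The state is a dict: "time_s": time; "joint_pos": joint angles; "qd": joint speeds; "tau": joint torques, N m; "tool_pos": TCP position; "eef_rot": TCP orientation; "force": force on the tool from outside, world axes, zero at the start; "moment": the same for the moment, N m; "finger_gap": finger opening in m; "grasp_force": force on a finger pad.
Only numpy, scipy, OpenCV 4.12 (cv2) and the standard library are available. Lean on these libraries where they do the work, as an engineer would, in place of code of your own. Each camera call takes 0.05 s, during which the arm holds its last target. There are 200 camera calls.

## Working session

There is one attempt and no reset: what is moved stays moved. The work goes in short steps, Python scripts to look and compute and a tool call to move; the robot and the scene stay as the last step left them, time stands still between calls to the robot, and variables do not carry over. Pictures are saved under pics/ and viewed, at most 10 in all, crops included, and the job is handed in when it is done.

Besides the shell and the picture viewer there is one more tool, called after "Request:" by a JSON object that holds its "name" and its "arguments". jog_arm: Moves the arm, as the interface text tells. Its arguments: {"type":"object","properties":{"steps":{"type":"array","items":{"type":"object","properties":{"offset":{"type":"array","items":{"type":"number","minimum":-1,"maximum":1}},"twist":{"type":"array","items":{"type":"number","minimum":-1,"maximum":1}},"grip":{"type":"number"}}}},"squeeze":{"type":"number"}},"required":["steps"]}

```bash
mkdir -p pics; ls
cat > h.py <<'E'
from cell import *
import numpy as np, cv2
from scipy.spatial.transform import Rotation as R
def ray(c,row,col):
    K=c["intrinsics"];M=R.from_rotvec(np.ravel(c["rvec"])).as_matrix();t=np.ravel(c["tvec"])
    d=M.T@np.linalg.solve(K,[col,row,1.]);return -M.T@t,d
def onz(c,row,col,z):
    o,d=ray(c,row,col);return o+d*(z-o[2])/d[2]
def wray(c,s,row,col):
    K=np.array(c["intrinsics"]);v=np.array([(col-K[0,2]),(row-K[1,2])]);r=np.hypot(*v);th=r/K[0,0]
    d=np.array([*(np.sin(th)*v/max(r,1e-9)),np.cos(th)]);m=np.array(c["mount"])
    Rt=R.from_rotvec(s["eef_rot"]).as_matrix()
    return Rt@m[:3,3]+s["tool_pos"],Rt@m[:3,:3]@d
def wonz(c,s,row,col,z):
    o,d=wray(c,s,row,col);return o+d*(z-o[2])/d[2]
def proj(c,p):
    return cv2.projectPoints(np.array(p,float).reshape(-1,1,3),np.array(c["rvec"],float),np.array(c["tvec"],float),np.array(c["intrinsics"],float),None)[0].reshape(-1,2)
def save(c,n,box=None,k=1):
    p=c["pixels"]
    if box: p=p[box[0]:box[1],box[2]:box[3]]
    cv2.imwrite("pics/"+n+".png",cv2.resize(p[:,:,::-1],None,fx=k,fy=k,interpolation=cv2.INTER_CUBIC))
E
python3 - <<'E'
from h import *
s=state();print(s)
a=capture("top");b=capture("scene")
np.save("pics/top.npy",a["pixels"])
save(a,"top");save(b,"scene")
for n,c in(("top",a),("scene",b)):
  for l in("lid","lid_bar","lid_seat","kiln_rim","wheel_hub","handle","handle_grip","valve"):
    try: print(n,l,[(np.round(d["centre"]),round(d["score"],2)) for d in find_in(n,l)[:4]])
    except Exception as e: print(n,l,e)
E
```

```text
pics
{'time_s': 0.0, 'joint_pos': array([-1.31130606e+00,  3.79438472e-01,  1.73475656e+00, -2.11472512e-05,
        1.02847093e+00, -3.32973663e-02]), 'qd': array([ 0.0007578 , -0.00017224,  0.00056176, -0.00086102,  0.00056786,
        0.00125697]), 'tau': array([-1.48821324e-03, -7.63721967e+01, -4.34378242e+01,  6.50139106e-02,
        4.24005697e-02, -9.61994670e-05]), 'tool_pos': array([ 0.20192038, -0.66981226,  0.18007935]), 'eef_rot': array([-3.10693323e+00, -4.58130467e-01,  2.18455486e-04]), 'force': array([-0.52206679, -0.50552455, -0.07547294]), 'moment': array([0.03476116, 0.02939154, 0.0233145 ]), 'grasp_force': 0.0, 'finger_gap': 0.090975769079524}
top lid [(array([289., 350.]), 0.83), (array([264., 440.]), 0.83), (array([215., 364.]), 0.73), (array([118., 278.]), 0.73)]
top lid_bar [(array([266., 439.]), 0.91), (array([290., 347.]), 0.89), (array([213., 364.]), 0.67), (array([227., 118.]), 0.64)]
top lid_seat [(array([266., 437.]), 0.75), (array([119., 278.]), 0.75), (array([287., 347.]), 0.73), (array([212., 365.]), 0.7)]
top kiln_rim [(array([227., 118.]), 0.7), (a
[... 197 characters left out ...]
9., 275.]), 0.45)]
top valve [(array([181., 275.]), 0.73), (array([210., 250.]), 0.67), (array([196., 282.]), 0.57), (array([215., 364.]), 0.2)]
scene lid [(array([300., 357.]), 0.87), (array([299., 102.]), 0.67), (array([285., 205.]), 0.61)]
scene lid_bar [(array([284., 202.]), 0.95), (array([228., 174.]), 0.81), (array([298., 101.]), 0.75), (array([300., 358.]), 0.62)]
scene lid_seat [(array([295.,  99.]), 0.94), (array([300., 356.]), 0.85), (array([224., 176.]), 0.7), (array([286., 202.]), 0.65)]
scene kiln_rim [(array([223., 303.]), 0.9)]
scene wheel_hub []
scene handle [(array([222., 300.]), 0.63)]
scene handle_grip [(array([223., 303.]), 0.59)]
scene valve [(array([225., 284.]), 0.58)]
```

View pics/top.png

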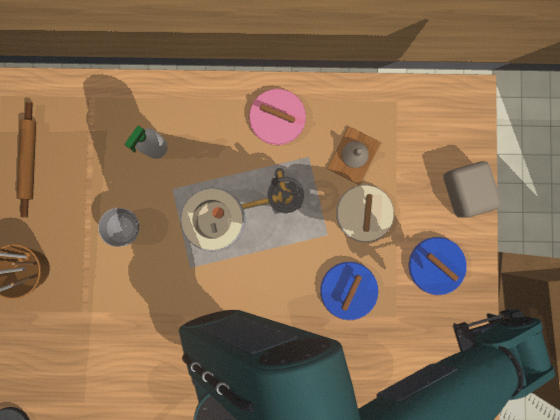

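View pics/scene.png

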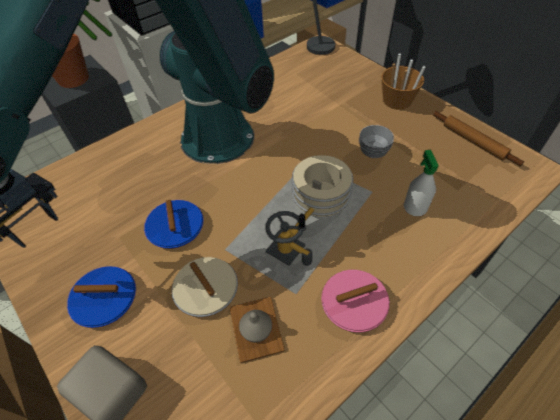

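The top view shows the candidates for the lid: cream (213,365), pink (116,278), blue (290,349), blue (265,438). I choose the cream one. The kiln is at about (219,211), the wheel at (193,285), and its handle at (175,280).

Run:
```python
from h import *
a=capture("top");print("cam",ray(a,210,280)[0])
hsv=cv2.cvtColor(a["pixels"],cv2.COLOR_RGB2HSV)
for l in ("lid","kiln_rim","lid_bar","handle","wheel_hub","valve"):
  for d in cut_out("top",l):
    r=d["region"];ys,xs=np.nonzero(r);print(l,round(d["score"],2),np.round(d["centre"]),r.sum(),ys.min(),ys.max(),xs.min(),xs.max())
    if l=="lid" and abs(d["centre"][1]-365)<8:
      e=cv2.fitEllipse(max(cv2.findContours(r.astype(np.uint8),0,1)[0],key=len));print(e,onz(a,e[0][1],e[0][0],.025))
# bar in lid: brown saturated pixels
yy,xx=np.mgrid[:420,:560];m=(np.hypot(yy-212,xx-365)<24)&(hsv[...,1]>110)&(hsv[...,2]<170)
n,lab,st,ce=cv2.connectedComponentsWithStats(m.astype(np.uint8));k=1+np.argmax(st[1:,4]);ys,xs=np.nonzero(lab==k)
P=np.array([onz(a,y,x,.073) for y,x in zip(ys,xs)])[:,:2];c=P.mean(0);w,v=np.linalg.eigh(np.cov(P.T));print("bar",len(P),c,v[:,1],np.degrees(np.arctan2(v[1,1],v[0,1])),np.sqrt(12*w))
for n,r,c_,z in(("kiln",219,211,.11),("hub",194,285,.13),("hgrip",174,280,.18)):print(n,onz(a,r,c_,z))
b=capture("scene")
for l in ("kiln_rim",):
  d=cut_out("scene",l)[0];print(d["centre"],onz(b,*d["centre"],.11))
im=a["pixels"][150:260,170:400];cv2.imwrite("pics/c1.png",cv2.resize(im[:,:,::-1],None,fx=3.4,fy=3.4,interpolation=cv2.INTER_CUBIC))
```

```text
cam [ 0.46160273 -0.10473822  1.51720068]
lid 0.88 [216. 365.] 2535 185 241 336 392
((364.1742248535156, 212.8614959716797), (55.49211883544922, 56.40076446533203), 132.61257934570312) [ 0.51987652 -0.40003603  0.025     ]
lid 0.77 [116. 279.] 2466 89 144 249 305
lid 0.73 [267. 442.] 2599 237 294 409 465
lid 0.71 [288. 350.] 2634 263 320 320 377
kiln_rim 0.6 [212. 248.] 11551 157 266 172 326
lid_bar 0.81 [292. 349.] 2653 262 319 320 377
lid_bar 0.73 [118. 273.] 2556 88 145 248 304
lid_bar 0.66 [213. 364.] 2553 186 241 336 393
lid_bar 0.59 [265. 437.] 2589 237 294 408 465
wheel_hub 0.79 [195. 282.] 493 178 212 267 302
wheel_hub 0.46 [211. 363.] 2592 185 241 336 393
valve 0.68 [195. 286.] 668 177 213 267 304
bar 181 [ 0.5191725  -0.40115497] [-0.99580653  0.09148421] 174.75100187553028 [0.01594939 0.11499801]
kiln [0.49012272 0.0915237  0.11      ]
hub [ 0.56983438 -0.13625392  0.13      ]
hgrip [ 0.62506861 -0.11946091  0.18      ]
[222.4, 301.1] [ 0.58544135 -0.0867604   0.11      ]
```

View pics/c1.png

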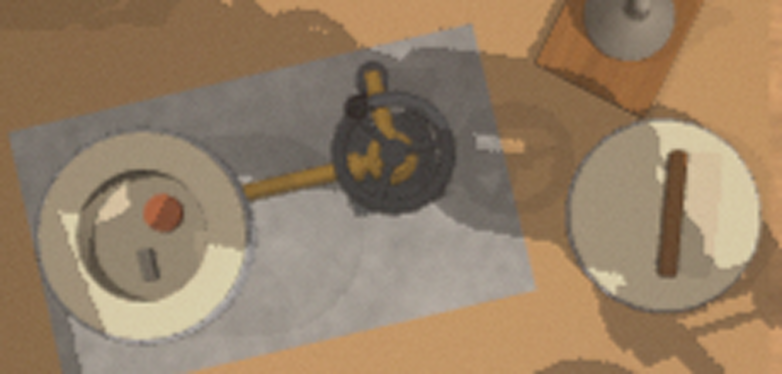

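The crop confirms the cream lid with its brown bar, centre at about crop (665,215). The kiln mouth is at crop (143,236), i.e. (219.4,212.1) in the full picture. The wheel centre is at (194.7,285.6) and the handle's dark knob at (181.2,274.7). The other dark ring is the brass pipe's end.

```bash
cat >> h.py <<'E'
def go(p,yaw=None,s=None):
    s=s or state();Rt=R.from_rotvec(s["eef_rot"]).as_matrix();y0=np.degrees(np.arctan2(Rt[1,0],Rt[0,0]))
    print("t %.2f"%s["time_s"],"tcp",np.round(s["tool_pos"],4),"yaw %.2f"%y0,"tilt",np.round(Rt[:2,2],4),"F",np.round(s["force"],1),"gap %.4f gf %.1f"%(s["finger_gap"],s["grasp_force"]))
    if p is not None: print("total offset units in current axes",np.round(Rt.T@(np.array(p)-s["tool_pos"])/.5,4))
    if yaw is not None:
        dy=-(yaw-y0)/30;print("total twist z",round(dy,3))
        if p is not None:
          th=np.radians(yaw);Rn=np.array([[np.cos(th),np.sin(th),0],[np.sin(th),-np.cos(th),0],[0,0,-1]]);print("offset in final axes",np.round(Rn.T@(np.array(p)-s["tool_pos"])/.5,4))
E
python3 - <<'E'
from h import *
a=capture("top")
k=onz(a,219.4,212.1,.11);h=onz(a,194.7,285.6,.13);g=onz(a,181.2,274.7,.18)
print(k,h,g);d=(h-k)[:2];print(np.hypot(*d),np.hypot(*(g-h)[:2]));yaw=np.degrees(np.arctan2(d[1],d[0]))-np.degrees(np.arctan2(-.24,.02));print("yaw",yaw,"valve",np.degrees(np.arctan2((g-h)[1],(g-h)[0]))-yaw)
go([.519,-.401,.19],-5.25)
E
```

```text
[0.48893642 0.08808728 0.11      ] [ 0.56771252 -0.13812339  0.13      ] [ 0.60342062 -0.10410304  0.18      ]
0.23953484273929795 0.04931990127473187
yaw 14.436631575219963 valve 29.176821818736187
t 1.40 tcp [ 0.202  -0.6702  0.1807] yaw 16.77 tilt [-0. -0.] F [-0.3 -0.8 -0.1] gap 0.0915 gf 0.0
total offset units in current axes [ 0.7624 -0.3326 -0.0185]
total twist z 0.734
offset in final axes [ 0.582  -0.5942 -0.0185]
```

Request:
{"name": "jog_arm", "arguments": {"steps": [{"offset": [0, 0, 0], "twist": [0, 0, 0.18], "grip": 1}, {"offset": [0, 0, 0], "twist": [0, 0, 0.18], "grip": 1}, {"offset": [0, 0, 0], "twist": [0, 0, 0.18], "grip": 1}, {"offset": [0, 0, 0], "twist": [0, 0, 0.19], "grip": 1}]}}

```text
time_s: 1.73
tool_pos: [0.202, -0.6702, 0.1807]
eef_rot: [-3.138, 0.148, 0.0]
force: [-0.4, -0.2, -0.6]
finger_gap: 0.0911
grasp_force: 0.0
```

Request:
{"name": "jog_arm", "arguments": {"steps": [{"offset": [0.045, -0.046, -0.002], "twist": [0, 0, 0], "grip": 1}, {"offset": [0.0485, -0.0495, -0.002], "twist": [0, 0, 0], "grip": 1}, {"offset": [0.0485, -0.0495, -0.002], "twist": [0, 0, 0], "grip": 1}, {"offset": [0.0485, -0.0495, -0.002], "twist": [0, 0, 0], "grip": 1}, {"offset": [0.0485, -0.0495, -0.002], "twist": [0, 0, 0], "grip": 1}, {"offset": [0.0485, -0.0495, -0.002], "twist": [0, 0, 0], "grip": 1}, {"offset": [0.0485, -0.0495, -0.002], "twist": [0, 0, 0], "grip": 1}, {"offset": [0.0485, -0.0495, -0.002], "twist": [0, 0, 0], "grip": 1}]}}

```text
time_s: 2.4
tool_pos: [0.4122, -0.4907, 0.1889]
eef_rot: [3.138, -0.14, 0.0]
force: [-0.1, -0.2, 0.4]
finger_gap: 0.091
grasp_force: 0.0
```

Request:
{"name": "jog_arm", "arguments": {"steps": [{"offset": [0.0485, -0.0495, -0.002], "twist": [0, 0, 0], "grip": 1}, {"offset": [0.0485, -0.0495, -0.002], "twist": [0, 0, 0], "grip": 1}, {"offset": [0.0485, -0.0495, 0], "twist": [0, 0, 0], "grip": 1}, {"offset": [0.0485, -0.0495, 0], "twist": [0, 0, 0], "grip": 1}, {"offset": [0, 0, 0], "twist": [0, 0, 0], "grip": 1}, {"offset": [0, 0, 0], "twist": [0, 0, 0], "grip": 1}]}}

```text
time_s: 2.9
tool_pos: [0.5176, -0.4009, 0.1907]
eef_rot: [3.139, -0.136, -0.0]
force: [0.0, -0.8, -0.5]
finger_gap: 0.0912
grasp_force: 0.0
```

Run:
```python
from h import *
s=state();c=capture("wrist");go([.519,-.401,.045],-5.25,s)
save(c,"w1");print(c["intrinsics"],c["mount"])
hsv=cv2.cvtColor(c["pixels"],cv2.COLOR_RGB2HSV);np.save("pics/w1.npy",c["pixels"])
for d in cut_out("wrist","lid"):
  r=d["region"].astype(np.uint8);e=cv2.fitEllipse(max(cv2.findContours(r,0,1)[0],key=len));print(d["score"],d["centre"],r.sum(),e,wonz(c,s,e[0][1],e[0][0],.03))
  m=cv2.erode(r,np.ones((9,9)))*(hsv[...,1]>110)
  if m.sum()>50:
    n,lab,st,ce=cv2.connectedComponentsWithStats(m.astype(np.uint8));k=1+np.argmax(st[1:,4]);ys,xs=np.nonzero(lab==k)
    P=np.array([wonz(c,s,y,x,.073) for y,x in zip(ys,xs)])[:,:2];w,v=np.linalg.eigh(np.cov(P.T));print("bar",len(P),P.mean(0),np.degrees(np.arctan2(v[1,1],v[0,1])),np.sqrt(12*w))
```

```text
t 2.90 tcp [ 0.5176 -0.4009  0.1907] yaw -4.98 tilt [-0. -0.] F [ 0.  -0.8 -0.5] gap 0.0912 gf 0.0
total offset units in current axes [0.0029 0.     0.2914]
total twist z 0.009
offset in final axes [0.0029 0.     0.2914]
[[325.1922621    0.         280.69556479]
 [  0.         325.1922621  209.58374613]
 [  0.           0.           1.        ]] [[ 6.52333473e-04 -9.71522999e-01 -2.36944375e-01  6.67207105e-02]
 [ 9.99999726e-01  7.16578104e-04 -1.85017325e-04  7.50569341e-04]
 [ 3.49537737e-04 -2.36944189e-01  9.71523200e-01 -2.02565265e-01]
 [ 0.00000000e+00  0.00000000e+00  0.00000000e+00  1.00000000e+00]]
0.96 [318.4, 248.5] 865 ((249.82687377929688, 318.08026123046875), (16.823762893676758, 67.29505920410156), 84.06339263916016) [ 0.35350626 -0.3467882   0.03      ]
bar 229 [ 0.38033675 -0.35036975] 93.96342834010889 [0.01110744 0.03577719]
0.87 [20.4, 49.1] 3841 ((49.76448440551758, 22.334209442138672), (55.58140563964844, 98.22746276855469), 80.17829895019531) [ 0.78413497 -0.10905569  0.03      ]
bar 2092 [ 0.77006608 -0.14315213] 67.67035773547842 [0.04795372 0.13387417]
0.73 [181.5, 283.9] 19758 ((280.55194091796875, 183.93275451660156), (156.41297912597656, 158.97007751464844), 91.83351135253906) [ 0.52546425 -0.40205416  0.03      ]
bar 1702 [ 0.5231013  -0.40210067] 174.96633596714653 [0.01522631 0.11434151]
0.59 [249.0, 433.6] 271 ((428.5608215332031, 248.45790100097656), (13.251337051391602, 23.663053512573242), 47.569419860839844) [ 0.42824659 -0.58423893  0.03      ]
```

View pics/w1.png

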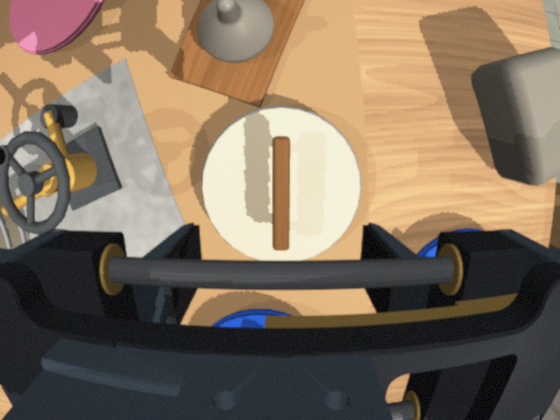

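The wrist picture shows the cream lid centred between the fingers, with the bar at (193,281) running along tool x. The bar is aligned, so I go down.

Request:
{"name": "jog_arm", "arguments": {"steps": [{"offset": [0.007, 0.001, 0.04], "twist": [0, 0, 0], "grip": 0.6}, {"offset": [0, 0, 0.06], "twist": [0, 0, 0], "grip": 0.4}, {"offset": [0, 0, 0.06], "twist": [0, 0, 0], "grip": 0.2}, {"offset": [0, 0, 0.05], "twist": [0, 0, 0], "grip": 0.2}, {"offset": [0, 0, 0.04], "twist": [0, 0, 0], "grip": 0.2}, {"offset": [0, 0, 0.03], "twist": [0, 0, 0], "grip": 0.2}, {"offset": [0, 0, 0.0115], "twist": [0, 0, 0], "grip": 0.2}, {"offset": [0, 0, 0], "twist": [0, 0, 0], "grip": 0.2}]}}

```text
time_s: 3.67
tool_pos: [0.519, -0.403, 0.044]
eef_rot: [-3.137, 0.142, 0.002]
force: [-0.1, 0.0, 0.6]
finger_gap: 0.0545
grasp_force: 0.0
```

Request:
{"name": "jog_arm", "arguments": {"squeeze": 40, "steps": [{"offset": [0, 0, 0], "twist": [0, 0, 0], "grip": -1}, {"offset": [0, 0, 0], "twist": [0, 0, 0], "grip": -1}, {"offset": [0, 0, 0], "twist": [0, 0, 0], "grip": -1}, {"offset": [0, 0, 0], "twist": [0, 0, 0], "grip": -1}, {"offset": [0, 0, 0], "twist": [0, 0, 0], "grip": -1}, {"offset": [0, 0, 0], "twist": [0, 0, 0], "grip": -1}]}}

```text
time_s: 4.17
tool_pos: [0.5201, -0.4029, 0.0454]
eef_rot: [3.138, -0.14, 0.001]
force: [-0.5, -0.9, 0.6]
finger_gap: 0.0178
grasp_force: 0.0
```

Request:
{"name": "jog_arm", "arguments": {"steps": [{"offset": [0, 0, 0], "twist": [0, 0, 0], "grip": -1}, {"offset": [0, 0, 0], "twist": [0, 0, 0], "grip": -1}, {"offset": [0, 0, 0], "twist": [0, 0, 0], "grip": -1}]}}

```text
time_s: 4.42
tool_pos: [0.52, -0.4028, 0.045]
eef_rot: [3.138, -0.14, 0.0]
force: [-0.2, 0.3, 0.4]
finger_gap: 0.0002
grasp_force: 0.0
```

Run:
```python
from h import *
s=state();c=capture("wrist");b=capture("scene");go(None,None,s)
im=np.hstack([c["pixels"][100:340,130:430],cv2.resize(b["pixels"][200:360,130:330],(300,240))])
cv2.imwrite("pics/w2.png",im[:,:,::-1])
```

```text
t 4.42 tcp [ 0.52   -0.4028  0.045 ] yaw -5.12 tilt [ 0. -0.] F [-0.2  0.3  0.4] gap 0.0002 gf 0.0
```

View pics/w2.png

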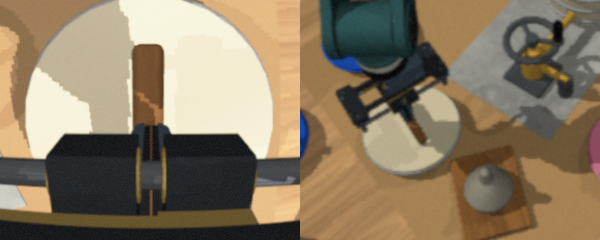

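The picture shows the bar at (90,148) still in line, running between the two fingers at (140,150), so the gap reading of 0 does not fit. I read the gap again while still.

Request:
{"name": "jog_arm", "arguments": {"squeeze": 40, "steps": [{"offset": [0, 0, 0], "twist": [0, 0, 0], "grip": -1}, {"offset": [0, 0, 0], "twist": [0, 0, 0], "grip": -1}]}}

```text
time_s: 4.68
tool_pos: [0.5199, -0.4028, 0.045]
eef_rot: [-3.138, 0.141, 0.0]
force: [-0.8, -0.4, 0.6]
finger_gap: 0.0006
grasp_force: 0.0
```

Run:
```python
from h import *
go(None);c=capture("wrist");save(c,"w3",(200,330,220,340),5)
```

```text
t 4.68 tcp [ 0.5199 -0.4028  0.045 ] yaw -5.13 tilt [-0.0001  0.0001] F [-0.8 -0.4  0.6] gap 0.0006 gf 0.0
```

View pics/w3.png

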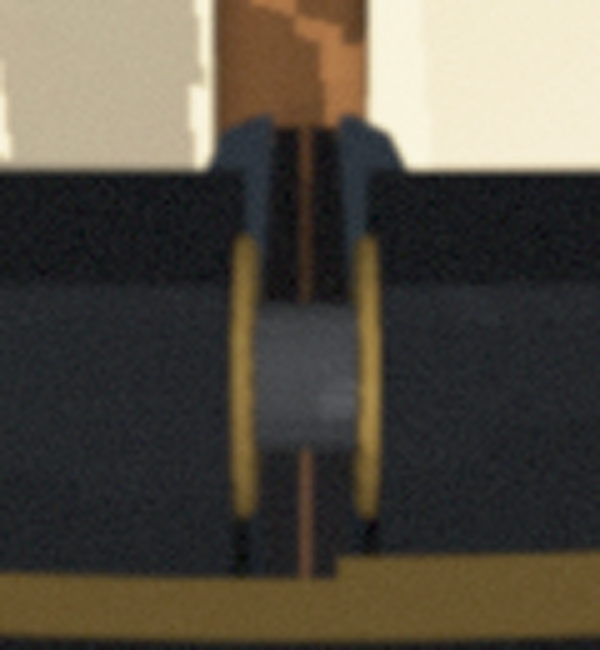

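The fingers look fully shut above the bar, because the brown shows only as a sliver between them at (400,305). They never touched anything. I check the true height from the lid's apparent size in both wrist pictures.

Run:
```python
from h import *
from scipy.optimize import least_squares
s=state();c=capture("wrist");w=c["pixels"];w1=np.load("pics/w1.npy")
def fit(img,pos,rv,top_only_row):
    hsv=cv2.cvtColor(img,cv2.COLOR_RGB2HSV).astype(int)
    reg=((hsv[...,1]<70)&(hsv[...,2]>120)).astype(np.uint8)
    n,lab,st,ce=cv2.connectedComponentsWithStats(cv2.morphologyEx(reg,3,np.ones((7,7))))
    k=lab[180,240];print("comp",st[k])
    pts=[]
    for r in range(st[k][1]+3,top_only_row,4):
        xs=np.nonzero(lab[r]==k)[0]
        pts+=[(r,xs.min()),(r,xs.max()+1)]
    ss=dict(tool_pos=np.array(pos),eef_rot=np.array(rv))
    D=[wray(c,ss,*p) for p in pts]
    def f(q):
        return [np.hypot(*(o+d*(q[2]-o[2])/d[2]-[q[0],q[1],0])[:2])-.092 for o,d in D]
    q=least_squares(f,[.52,-.4,.03],loss="soft_l1",f_scale=.002);print("disc centre, top z",q.x,"rms",np.sqrt(np.mean(q.fun**2)))
fit(w1,[.5176,-.4009,.1907],[3.139,-.136,0],220)
fit(w,s["tool_pos"],s["eef_rot"],225)
t=capture("top");b=capture("scene")
for n in("lid","lid_bar"):
  print(n,[(d["centre"],d["score"]) for d in find_in("scene",n)])
print(proj(b,[[.521,-.4015,.03],[.521,-.4015,.073],[.5199,-.4028,.045],[.579,-.407,.073]]))
save(b,"s2",(240,330,140,260),6)
```

```text
comp [  201   105   160   156 17850]
disc centre, top z [ 0.52201606 -0.40239463  0.03132678] rms 0.0002983518742765332
comp [  155    92   248   167 27167]
disc centre, top z [ 0.52209628 -0.40232702  0.02677606] rms 0.00024097755086577283
lid [([298.9, 100.5], 0.93), ([298.6, 356.5], 0.83), ([242.4, 160.7], 0.66), ([291.1, 206.5], 0.6)]
lid_bar [([290.3, 207.1], 0.89), ([299.4, 356.9], 0.81), ([243.9, 161.5], 0.55)]
[[204.44155053 284.05640807]
 [201.59768977 276.83891447]
 [202.87058719 281.59945816]
 [211.73321995 292.26058251]]
```

View pics/s2.png

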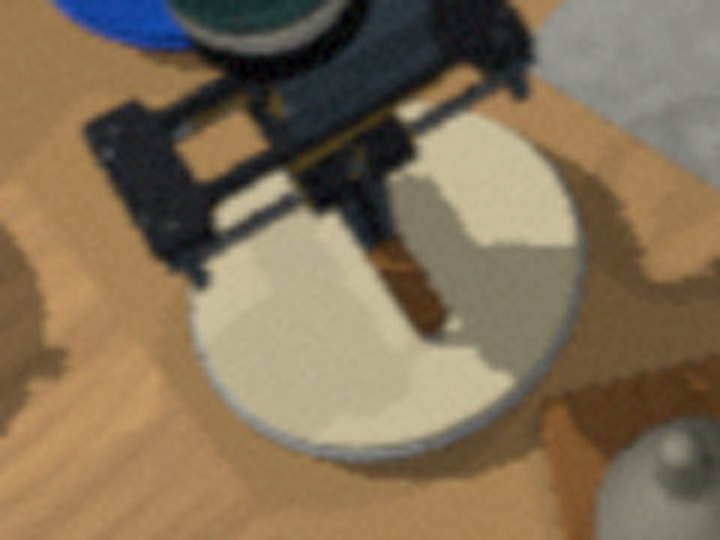

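The lid lies where I measured it: disc top at z 0.03 and centre (0.522,-0.402). The fingers look shut just above the bar's top, so the real tips seem about 25 mm short of the reported TCP. I open, go down 14 mm (clear of the disc either way), and close again as a test.

Request:
{"name": "jog_arm", "arguments": {"squeeze": 10, "steps": [{"offset": [0, 0, 0], "twist": [0, 0, 0], "grip": 0.2}, {"offset": [0, 0, 0], "twist": [0, 0, 0], "grip": 0.2}, {"offset": [0.003, 0, 0], "twist": [0, 0, 0], "grip": 0.2}, {"offset": [0, 0, 0], "twist": [0, 0, 0], "grip": 0.2}, {"offset": [0, 0, 0], "twist": [0, 0, 0], "grip": 0.2}, {"offset": [0, 0, 0], "twist": [0, 0, 0], "grip": 0.2}, {"offset": [0, 0, 0], "twist": [0, 0, 0], "grip": 0.2}, {"offset": [0, 0, 0], "twist": [0, 0, 0], "grip": 0.2}]}}

```text
time_s: 5.65
tool_pos: [0.5214, -0.4029, 0.045]
eef_rot: [-3.138, 0.141, 0.0]
force: [0.7, 0.1, 0.1]
finger_gap: 0.0506
grasp_force: 0.0
```

Request:
{"name": "jog_arm", "arguments": {"steps": [{"offset": [0, 0, 0.006], "twist": [0, 0, 0], "grip": 0.2}, {"offset": [0, 0, 0.006], "twist": [0, 0, 0], "grip": 0.2}, {"offset": [0, 0, 0.006], "twist": [0, 0, 0], "grip": 0.2}, {"offset": [0, 0, 0.006], "twist": [0, 0, 0], "grip": 0.2}, {"offset": [0, 0, 0.004], "twist": [0, 0, 0], "grip": 0.2}, {"offset": [0, 0, 0], "twist": [0, 0, 0], "grip": 0.2}]}}

```text
time_s: 6.15
tool_pos: [0.5211, -0.4027, 0.0303]
eef_rot: [-3.138, 0.14, 0.001]
force: [0.5, -0.2, 1.2]
finger_gap: 0.0549
grasp_force: 0.0
```

Request:
{"name": "jog_arm", "arguments": {"steps": [{"offset": [0, 0, 0], "twist": [0, 0, 0], "grip": -1}, {"offset": [0, 0, 0], "twist": [0, 0, 0], "grip": -1}, {"offset": [0, 0, 0], "twist": [0, 0, 0], "grip": -1}, {"offset": [0, 0, 0], "twist": [0, 0, 0], "grip": -1}, {"offset": [0, 0, 0], "twist": [0, 0, 0], "grip": -1}, {"offset": [0, 0, 0], "twist": [0, 0, 0], "grip": -1}, {"offset": [0, 0, 0], "twist": [0, 0, 0], "grip": -1}, {"offset": [0, 0, 0], "twist": [0, 0, 0], "grip": -1}]}}

```text
time_s: 6.82
tool_pos: [0.5214, -0.4027, 0.031]
eef_rot: [-3.138, 0.14, 0.0]
force: [0.4, 3.5, 0.2]
finger_gap: 0.018
grasp_force: 10.0
```

This time the gap is 18 mm with 10 N: the bar is held, so the real tips sit at least 28 mm behind the reported TCP. I open, lower another 12 mm to centre the pads on the bar, and grip firmly.

Request:
{"name": "jog_arm", "arguments": {"steps": [{"offset": [0, 0, 0], "twist": [0, 0, 0], "grip": 0}, {"offset": [0, 0, 0], "twist": [0, 0, 0], "grip": 0}, {"offset": [0, 0, 0], "twist": [0, 0, 0], "grip": 0}, {"offset": [0, 0, 0.006], "twist": [0, 0, 0], "grip": 0}, {"offset": [0, 0, 0.006], "twist": [0, 0, 0], "grip": 0}, {"offset": [0, 0, 0.006], "twist": [0, 0, 0], "grip": 0}, {"offset": [0, 0, 0.006], "twist": [0, 0, 0], "grip": 0}, {"offset": [0, 0, 0], "twist": [0, 0, 0], "grip": 0}]}}

```text
time_s: 7.48
tool_pos: [0.5211, -0.4026, 0.0181]
eef_rot: [-3.138, 0.14, 0.001]
force: [0.2, -0.3, 0.3]
finger_gap: 0.0453
grasp_force: 0.0
```

Request:
{"name": "jog_arm", "arguments": {"squeeze": 40, "steps": [{"offset": [0, 0, 0], "twist": [0, 0, 0], "grip": -1}, {"offset": [0, 0, 0], "twist": [0, 0, 0], "grip": -1}, {"offset": [0, 0, 0], "twist": [0, 0, 0], "grip": -1}, {"offset": [0, 0, 0], "twist": [0, 0, 0], "grip": -1}, {"offset": [0, 0, 0], "twist": [0, 0, 0], "grip": -1}, {"offset": [0, 0, 0], "twist": [0, 0, 0], "grip": -1}, {"offset": [0, 0, 0], "twist": [0, 0, 0], "grip": -1}]}}

```text
time_s: 8.07
tool_pos: [0.5214, -0.4027, 0.0191]
eef_rot: [-3.138, 0.14, 0.0]
force: [0.9, 4.0, 2.6]
finger_gap: 0.0175
grasp_force: 40.0
```

Run:
```python
from h import *
go([.521,-.4027,.3])
```

```text
t 8.07 tcp [ 0.5214 -0.4027  0.0191] yaw -5.13 tilt [-0.      0.0002] F [0.9 4.  2.6] gap 0.0175 gf 40.0
total offset units in current axes [-9.000e-04 -1.000e-04 -5.619e-01]
```

Request:
{"name": "jog_arm", "arguments": {"steps": [{"offset": [0, 0, -0.01], "twist": [0, 0, 0], "grip": -1}, {"offset": [0, 0, -0.03], "twist": [0, 0, 0], "grip": -1}, {"offset": [0, 0, -0.06], "twist": [0, 0, 0], "grip": -1}, {"offset": [0, 0, -0.07], "twist": [0, 0, 0], "grip": -1}, {"offset": [0, 0, -0.07], "twist": [0, 0, 0], "grip": -1}, {"offset": [0, 0, -0.07], "twist": [0, 0, 0], "grip": -1}, {"offset": [0, 0, -0.07], "twist": [0, 0, 0], "grip": -1}, {"offset": [0, 0, -0.07], "twist": [0, 0, 0], "grip": -1}]}}

```text
time_s: 8.73
tool_pos: [0.5209, -0.4027, 0.2469]
eef_rot: [3.138, -0.14, 0.001]
force: [1.5, -0.2, -4.4]
finger_gap: 0.0175
grasp_force: 40.0
```

Request:
{"name": "jog_arm", "arguments": {"steps": [{"offset": [0, 0, -0.02], "twist": [0, 0, 0], "grip": -1}, {"offset": [0, 0, 0], "twist": [0, 0, 0], "grip": -1}, {"offset": [0, 0, 0], "twist": [0, 0, 0], "grip": -1}]}}

```text
time_s: 8.98
tool_pos: [0.521, -0.4027, 0.2534]
eef_rot: [-3.138, 0.14, 0.0]
force: [-0.9, -0.4, -5.5]
finger_gap: 0.0177
grasp_force: 40.0
```

Run:
```python
from h import *
go([.488,.088,.25])
```

```text
t 8.98 tcp [ 0.521  -0.4027  0.2534] yaw -5.13 tilt [-0.0003  0.0001] F [-0.9 -0.4 -5.5] gap 0.0177 gf 40.0
total offset units in current axes [-0.1533 -0.9715  0.0069]
```

Request:
{"name": "jog_arm", "arguments": {"steps": [{"offset": [-0.0096, -0.03, 0], "twist": [0, 0, 0], "grip": -1}, {"offset": [-0.0096, -0.055, 0], "twist": [0, 0, 0], "grip": -1}, {"offset": [-0.0096, -0.07, 0], "twist": [0, 0, 0], "grip": -1}, {"offset": [-0.0096, -0.07, 0], "twist": [0, 0, 0], "grip": -1}, {"offset": [-0.0096, -0.07, 0], "twist": [0, 0, 0], "grip": -1}, {"offset": [-0.0096, -0.07, 0], "twist": [0, 0, 0], "grip": -1}, {"offset": [-0.0096, -0.07, 0], "twist": [0, 0, 0], "grip": -1}, {"offset": [-0.0096, -0.07, 0], "twist": [0, 0, 0], "grip": -1}]}}

```text
time_s: 9.65
tool_pos: [0.5038, -0.1457, 0.2514]
eef_rot: [-3.137, 0.141, 0.006]
force: [1.0, -0.1, -4.4]
finger_gap: 0.0178
grasp_force: 40.0
```

Request:
{"name": "jog_arm", "arguments": {"steps": [{"offset": [-0.0096, -0.07, 0], "twist": [0, 0, 0], "grip": -1}, {"offset": [-0.0096, -0.07, 0], "twist": [0, 0, 0], "grip": -1}, {"offset": [-0.0096, -0.07, 0], "twist": [0, 0, 0], "grip": -1}, {"offset": [-0.0096, -0.07, 0], "twist": [0, 0, 0], "grip": -1}, {"offset": [-0.0096, -0.07, 0], "twist": [0, 0, 0], "grip": -1}, {"offset": [-0.0096, -0.065, 0], "twist": [0, 0, 0], "grip": -1}, {"offset": [-0.0096, -0.0365, 0], "twist": [0, 0, 0], "grip": -1}, {"offset": [-0.0096, -0.015, 0], "twist": [0, 0, 0], "grip": -1}]}}

```text
time_s: 10.32
tool_pos: [0.4865, 0.09, 0.2517]
eef_rot: [3.138, -0.137, -0.006]
force: [-1.9, 0.5, -5.1]
finger_gap: 0.0176
grasp_force: 40.0
```

Request:
{"name": "jog_arm", "arguments": {"steps": [{"offset": [0, 0, 0], "twist": [0, 0, 0], "grip": -1}, {"offset": [0, 0, 0], "twist": [0, 0, 0], "grip": -1}, {"offset": [0, 0, 0], "twist": [0, 0, 0], "grip": -1}]}}

```text
time_s: 10.57
tool_pos: [0.4879, 0.0869, 0.2532]
eef_rot: [3.138, -0.141, -0.002]
force: [0.9, 0.0, -4.4]
finger_gap: 0.0175
grasp_force: 40.0
```

Run:
```python
from h import *
s=state();c=capture("wrist");b=capture("scene");go([.489,.088,.132],None,s)
# lid tilt/pose check: fit disc circle in wrist image, in tool frame z below
K=c["intrinsics"]
im=np.hstack([c["pixels"][60:360,100:460],cv2.resize(b["pixels"][130:290,200:392],(360,300))])
cv2.imwrite("pics/p1.png",im[:,:,::-1])
```

```text
t 10.57 tcp [0.4879 0.0869 0.2532] yaw -5.16 tilt [-0.0012 -0.0003] F [ 0.9  0.  -4.4] gap 0.0175 gf 40.0
total offset units in current axes [ 0.0022 -0.0025  0.2424]
```

View pics/p1.png

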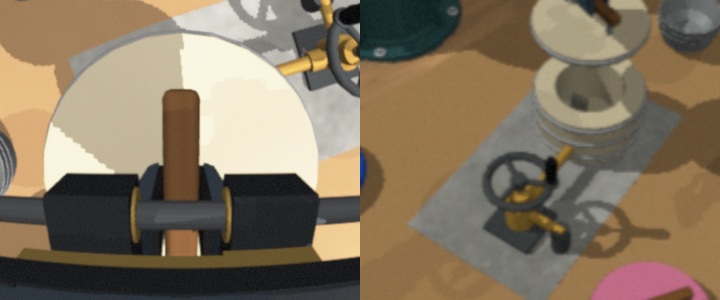

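The lid hangs level over the kiln, with the bar between the pads at (200,180) in the left half. The right half shows the mouth straight below it at (95,590). I lower it.

Request:
{"name": "jog_arm", "arguments": {"steps": [{"offset": [0.001, -0.002, 0.02], "twist": [0, 0, 0], "grip": -1}, {"offset": [0, 0, 0.04], "twist": [0, 0, 0], "grip": -1}, {"offset": [0, 0, 0.05], "twist": [0, 0, 0], "grip": -1}, {"offset": [0, 0, 0.05], "twist": [0, 0, 0], "grip": -1}, {"offset": [0, 0, 0.04], "twist": [0, 0, 0], "grip": -1}, {"offset": [0, 0, 0.02], "twist": [0, 0, 0], "grip": -1}, {"offset": [0, 0, 0.01], "twist": [0, 0, 0], "grip": -1}, {"offset": [0, 0, 0], "twist": [0, 0, 0], "grip": -1}]}}

```text
time_s: 11.33
tool_pos: [0.4886, 0.0884, 0.1382]
eef_rot: [3.138, -0.141, -0.002]
force: [-0.1, -1.5, -3.8]
finger_gap: 0.0177
grasp_force: 40.0
```

Request:
{"name": "jog_arm", "arguments": {"steps": [{"offset": [0, 0, 0.004], "twist": [0, 0, 0], "grip": -1}, {"offset": [0, 0, 0.004], "twist": [0, 0, 0], "grip": -1}, {"offset": [0, 0, 0.004], "twist": [0, 0, 0], "grip": -1}, {"offset": [0, 0, 0.004], "twist": [0, 0, 0], "grip": -1}, {"offset": [0, 0, 0.004], "twist": [0, 0, 0], "grip": -1}, {"offset": [0, 0, 0], "twist": [0, 0, 0], "grip": -1}]}}

```text
time_s: 11.83
tool_pos: [0.4888, 0.0887, 0.1288]
eef_rot: [-3.138, 0.14, 0.0]
force: [-0.7, -0.5, -3.9]
finger_gap: 0.018
grasp_force: 40.0
```

Request:
{"name": "jog_arm", "arguments": {"steps": [{"offset": [0, 0, 0.004], "twist": [0, 0, 0], "grip": -1}, {"offset": [0, 0, 0.004], "twist": [0, 0, 0], "grip": -1}, {"offset": [0, 0, 0.003], "twist": [0, 0, 0], "grip": -1}, {"offset": [0, 0, 0.003], "twist": [0, 0, 0], "grip": -1}, {"offset": [0, 0, 0.003], "twist": [0, 0, 0], "grip": -1}, {"offset": [0, 0, 0.002], "twist": [0, 0, 0], "grip": -1}, {"offset": [0, 0, 0], "twist": [0, 0, 0], "grip": -1}]}}

```text
time_s: 12.42
tool_pos: [0.4888, 0.0887, 0.1192]
eef_rot: [3.138, -0.141, -0.0]
force: [0.3, -0.0, -4.5]
finger_gap: 0.0178
grasp_force: 40.0
```

Request:
{"name": "jog_arm", "arguments": {"steps": [{"offset": [0, 0, 0.002], "twist": [0, 0, 0], "grip": -1}, {"offset": [0, 0, 0.001], "twist": [0, 0, 0], "grip": -1}, {"offset": [0, 0, 0.001], "twist": [0, 0, 0], "grip": -1}, {"offset": [0, 0, 0], "twist": [0, 0, 0], "grip": -1}]}}

```text
time_s: 12.75
tool_pos: [0.4889, 0.0887, 0.1174]
eef_rot: [3.138, -0.141, -0.0]
force: [0.3, 0.3, -4.6]
finger_gap: 0.0178
grasp_force: 40.0
```

Past the depth where the plug would catch, and still carrying the lid's weight. About 1 mm to go.

Request:
{"name": "jog_arm", "arguments": {"steps": [{"offset": [0, 0, 0.001], "twist": [0, 0, 0], "grip": -1}, {"offset": [0, 0, 0.001], "twist": [0, 0, 0], "grip": -1}, {"offset": [0, 0, 0], "twist": [0, 0, 0], "grip": -1}, {"offset": [0, 0, 0], "twist": [0, 0, 0], "grip": -1}]}}

```text
time_s: 13.08
tool_pos: [0.4891, 0.0888, 0.1169]
eef_rot: [-3.138, 0.14, -0.0]
force: [-4.1, 1.6, 5.9]
finger_gap: 0.0179
grasp_force: 40.0
```

Request:
{"name": "jog_arm", "arguments": {"steps": [{"offset": [0, 0, 0.001], "twist": [0, 0, 0], "grip": -1}, {"offset": [0, 0, 0], "twist": [0, 0, 0], "grip": -1}, {"offset": [0, 0, 0], "twist": [0, 0, 0], "grip": -1}]}}

```text
time_s: 13.33
tool_pos: [0.4891, 0.0888, 0.1169]
eef_rot: [-3.138, 0.14, 0.0]
force: [-7.9, 0.8, 16.3]
finger_gap: 0.0178
grasp_force: 40.0
```

It seated at the expected height (TCP 0.117). I ease off and release.

Request:
{"name": "jog_arm", "arguments": {"squeeze": 10, "steps": [{"offset": [0, 0, -0.0015], "twist": [0, 0, 0], "grip": -1}, {"offset": [0, 0, 0], "twist": [0, 0, 0], "grip": -1}, {"offset": [0, 0, 0], "twist": [0, 0, 0], "grip": -0.2}, {"offset": [0, 0, 0], "twist": [0, 0, 0], "grip": 0}, {"offset": [0, 0, 0], "twist": [0, 0, 0], "grip": 0}, {"offset": [0, 0, 0], "twist": [0, 0, 0], "grip": 0}, {"offset": [0, 0, 0], "twist": [0, 0, 0], "grip": 0}, {"offset": [0, 0, 0], "twist": [0, 0, 0], "grip": 0}]}}

```text
time_s: 14.0
tool_pos: [0.489, 0.0887, 0.1167]
eef_rot: [3.138, -0.14, 0.0]
force: [0.4, 0.6, -0.7]
finger_gap: 0.0456
grasp_force: 0.0
```

Request:
{"name": "jog_arm", "arguments": {"steps": [{"offset": [0, 0, -0.02], "twist": [0, 0, 0], "grip": 0}, {"offset": [0, 0, -0.04], "twist": [0, 0, 0], "grip": 0}, {"offset": [0, 0, -0.06], "twist": [0, 0, 0], "grip": 0}, {"offset": [0, 0, -0.06], "twist": [0, 0, 0], "grip": 0}, {"offset": [0, 0, -0.04], "twist": [0, 0, 0], "grip": 0}, {"offset": [0, 0, 0], "twist": [0, 0, 0], "grip": 0}, {"offset": [0, 0, 0], "twist": [0, 0, 0], "grip": 0}]}}

```text
time_s: 14.58
tool_pos: [0.4896, 0.0888, 0.2282]
eef_rot: [-3.138, 0.14, -0.004]
force: [-0.3, -0.7, -1.1]
finger_gap: 0.0455
grasp_force: 0.0
```

Run:
```python
from h import *
from scipy.optimize import least_squares
s=state();c=capture("wrist");go(None,None,s)
hsv=cv2.cvtColor(c["pixels"],cv2.COLOR_RGB2HSV).astype(int)
b=capture("scene");im=np.hstack([c["pixels"][0:300,0:400],cv2.resize(b["pixels"][130:290,200:392],(360,300))])
cv2.imwrite("pics/p2.png",im[:,:,::-1])
for d in cut_out("wrist","lid"):
  r=d["region"];n=r.sum()
  if n<8000: continue
  pts=[]
  ys=np.nonzero(r.any(1))[0]
  for y in range(ys.min()+4,min(ys.max(),215),4):
    x=np.nonzero(r[y])[0];pts+=[(y,x.min()),(y,x.max()+1)]
  D=[wray(c,s,*p) for p in pts]
  q=least_squares(lambda q:[np.hypot(*(o+e*(q[2]-o[2])/e[2]-[q[0],q[1],0])[:2])-.092 for o,e in D],[.489,.088,.128],loss="soft_l1",f_scale=.002);print("disc",d["centre"],n,q.x,np.sqrt(np.mean(q.fun**2)))
for l in("handle","wheel_hub","handle_grip"):
  for d in find_in("wrist",l): print(l,d["centre"],round(d["score"],2),wonz(c,s,*d["centre"],.16)[:2])
```

```text
t 14.58 tcp [0.4896 0.0888 0.2282] yaw -5.13 tilt [0.0027 0.0003] F [-0.3 -0.7 -1.1] gap 0.0455 gf 0.0
disc [182.6, 283.3] 22182 [0.4891222  0.08760153 0.12640743] 0.0004053980919652619
handle [70.4, 468.9] 0.7 [ 0.60710302 -0.09751129]
wheel_hub [110.9, 474.2] 0.92 [ 0.56857311 -0.09986738]
wheel_hub [70.4, 472.0] 0.58 [ 0.60735229 -0.10118771]
handle_grip [71.7, 474.6] 0.78 [ 0.6062927  -0.10414216]
```

View pics/p2.png

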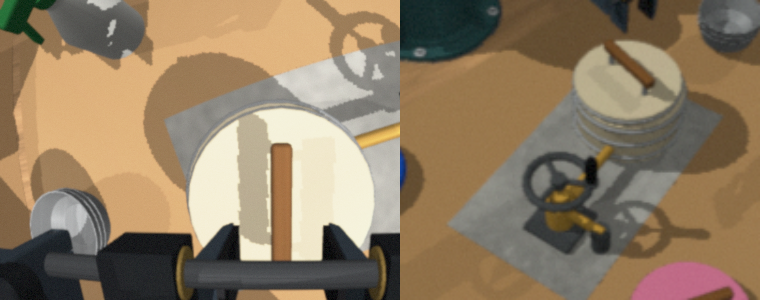

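The lid sits flat on the rim: disc top at 0.126 against the nominal 0.128, centre (0.489,0.088). The upright handle is at scene crop (170,590). The top and wrist views agree on its position, about (0.605,-0.104).

Run:
```python
from h import *
go([.6045,-.104,.2282])
```

```text
t 14.88 tcp [0.4884 0.0886 0.2259] yaw -5.12 tilt [-0.0015 -0.0003] F [ 0.3  0.4 -0.3] gap 0.0455 gf 0.0
total offset units in current axes [ 0.2656  0.3629 -0.0049]
```

Request:
{"name": "jog_arm", "arguments": {"steps": [{"offset": [0.02, 0.028, 0], "twist": [0, 0, 0], "grip": 0.3}, {"offset": [0.035, 0.048, 0], "twist": [0, 0, 0], "grip": 0.3}, {"offset": [0.045, 0.061, 0], "twist": [0, 0, 0], "grip": 0.3}, {"offset": [0.045, 0.061, 0], "twist": [0, 0, 0], "grip": 0.3}, {"offset": [0.045, 0.061, 0], "twist": [0, 0, 0], "grip": 0.3}, {"offset": [0.04, 0.055, 0], "twist": [0, 0, 0], "grip": 0.3}, {"offset": [0.0255, 0.035, 0], "twist": [0, 0, 0], "grip": 0.3}, {"offset": [0.01, 0.014, 0], "twist": [0, 0, 0], "grip": 0.3}]}}

```text
time_s: 15.55
tool_pos: [0.6059, -0.1064, 0.2258]
eef_rot: [3.138, -0.143, -0.001]
force: [0.7, 0.0, -0.5]
finger_gap: 0.0591
grasp_force: 0.0
```

Request:
{"name": "jog_arm", "arguments": {"steps": [{"offset": [0, 0, 0], "twist": [0, 0, 0], "grip": 0.3}, {"offset": [0, 0, 0], "twist": [0, 0, 0], "grip": 0.3}, {"offset": [0, 0, 0], "twist": [0, 0, 0], "grip": 0.3}]}}

```text
time_s: 15.8
tool_pos: [0.6042, -0.1029, 0.2264]
eef_rot: [-3.138, 0.139, 0.001]
force: [-0.2, -0.9, -0.5]
finger_gap: 0.059
grasp_force: 0.0
```

Run:
```python
from h import *
s=state();c=capture("wrist");go([.6045,-.104,.113],None,s)
save(c,"p3",(60,360,100,460),2)
for l in("handle","wheel_hub","handle_grip"):
  for d in find_in("wrist",l): print(l,d["centre"],round(d["score"],2),wonz(c,s,*d["centre"],.16)[:2],wonz(c,s,*d["centre"],.13)[:2])
```

```text
t 15.80 tcp [ 0.6042 -0.1029  0.2264] yaw -5.09 tilt [-0.0007  0.0003] F [-0.2 -0.9 -0.5] gap 0.0590 gf 0.0
total offset units in current axes [0.001  0.0023 0.2268]
handle [206.2, 278.0] 0.82 [ 0.60835404 -0.10160603] [ 0.60139406 -0.10071593]
wheel_hub [218.0, 308.6] 0.71 [ 0.59568379 -0.12685104] [ 0.58731045 -0.12877701]
handle_grip [207.8, 281.8] 0.73 [ 0.60667853 -0.10469898] [ 0.59953164 -0.1041539 ]
```

View pics/p3.png

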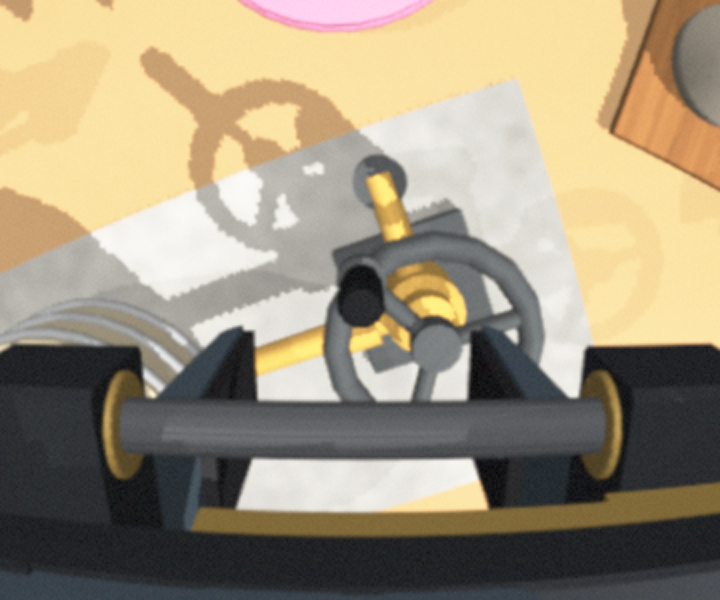

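The wrist view shows the black handle at (295,361), centred between the fingers, and the hub at (345,437). I descend and grip.

Run:
```python
from h import *
s=state();c=capture("wrist")
print("hub",wonz(c,s,232.5,318.5,.13),"top",wonz(c,s,211,280.5,.18))
```

```text
hub [ 0.57228525 -0.1377647   0.13      ] top [ 0.60930672 -0.10405945  0.18      ]
```

Request:
{"name": "jog_arm", "arguments": {"squeeze": 25, "steps": [{"offset": [0.001, 0.002, 0.02], "twist": [0, 0, 0], "grip": 0.3}, {"offset": [0, 0, 0.04], "twist": [0, 0, 0], "grip": 0.3}, {"offset": [0, 0, 0.05], "twist": [0, 0, 0], "grip": 0.3}, {"offset": [0, 0, 0.05], "twist": [0, 0, 0], "grip": 0.3}, {"offset": [0, 0, 0.04], "twist": [0, 0, 0], "grip": 0.3}, {"offset": [0, 0, 0.018], "twist": [0, 0, 0], "grip": 0.3}, {"offset": [0, 0, 0.007], "twist": [0, 0, 0], "grip": 0.3}, {"offset": [0, 0, 0], "twist": [0, 0, 0], "grip": 0.3}]}}

```text
time_s: 16.72
tool_pos: [0.6051, -0.1049, 0.1138]
eef_rot: [-3.138, 0.14, 0.001]
force: [0.5, -0.3, 0.5]
finger_gap: 0.0595
grasp_force: 0.0
```

Request:
{"name": "jog_arm", "arguments": {"squeeze": 25, "steps": [{"offset": [0, 0, 0], "twist": [0, 0, 0], "grip": -1}, {"offset": [0, 0, 0], "twist": [0, 0, 0], "grip": -1}, {"offset": [0, 0, 0], "twist": [0, 0, 0], "grip": -1}, {"offset": [0, 0, 0], "twist": [0, 0, 0], "grip": -1}, {"offset": [0, 0, 0], "twist": [0, 0, 0], "grip": -1}, {"offset": [0, 0, 0], "twist": [0, 0, 0], "grip": -1}, {"offset": [0, 0, 0], "twist": [0, 0, 0], "grip": -1}, {"offset": [0, 0, 0], "twist": [0, 0, 0], "grip": -1}]}}

```text
time_s: 17.38
tool_pos: [0.6057, -0.1048, 0.1146]
eef_rot: [-3.138, 0.14, -0.001]
force: [0.6, 3.1, 2.4]
finger_gap: 0.0192
grasp_force: 25.0
```

```bash
cat >> h.py <<'E'
C=np.array([.569,-.139])
def arc(a0,steps,C=C,r=.05):
    "handle world angle a0 deg, list of signed steps; prints rows in tool axes (yaw -5.1)"
    a=a0
    for d in steps:
        f=lambda t:np.array([np.cos(np.radians(t+5.1)),-np.sin(np.radians(t+5.1))])*r/.5
        v=f(a+d)-f(a);a+=d;print("[%.4f, %.4f, 0]"%tuple(v),"-> %.1f"%a)
def ang(C=C):
    s=state();v=s["tool_pos"][:2]-C;print("angle %.2f r %.4f"%(np.degrees(np.arctan2(v[1],v[0])),np.hypot(*v)));go(None,None,s)
E
python3 - <<'E'
from h import *
ang();arc(43,[-3]*3+[-3]*3+[-2]*5)
E
```

```text
angle 42.93 r 0.0502
t 17.38 tcp [ 0.6057 -0.1048  0.1146] yaw -5.12 tilt [0.0008 0.0002] F [0.6 3.1 2.4] gap 0.0192 gf 25.0
[0.0038, 0.0036, 0] -> 40.0
[0.0036, 0.0038, 0] -> 37.0
[0.0034, 0.0040, 0] -> 34.0
[0.0032, 0.0041, 0] -> 31.0
[0.0030, 0.0043, 0] -> 28.0
[0.0027, 0.0045, 0] -> 25.0
[0.0017, 0.0030, 0] -> 23.0
[0.0016, 0.0031, 0] -> 21.0
[0.0015, 0.0032, 0] -> 19.0
[0.0014, 0.0032, 0] -> 17.0
[0.0013, 0.0033, 0] -> 15.0
```

Request:
{"name": "jog_arm", "arguments": {"squeeze": 15, "steps": [{"offset": [0.0038, 0.0036, 0], "twist": [0, 0, 0], "grip": -1}, {"offset": [0.0036, 0.0038, 0], "twist": [0, 0, 0], "grip": -1}, {"offset": [0.0034, 0.004, 0], "twist": [0, 0, 0], "grip": -1}, {"offset": [0, 0, 0], "twist": [0, 0, 0], "grip": -1}]}}

```text
time_s: 17.72
tool_pos: [0.6106, -0.1117, 0.1145]
eef_rot: [3.138, -0.141, 0.0]
force: [-0.5, 0.3, 5.1]
finger_gap: 0.0198
grasp_force: 15.0
```

Request:
{"name": "jog_arm", "arguments": {"steps": [{"offset": [0.0032, 0.0041, 0], "twist": [0, 0, 0], "grip": -1}, {"offset": [0.003, 0.0043, 0], "twist": [0, 0, 0], "grip": -1}, {"offset": [0.0027, 0.0045, 0], "twist": [0, 0, 0], "grip": -1}, {"offset": [0.0017, 0.003, 0], "twist": [0, 0, 0], "grip": -1}]}}

```text
time_s: 18.05
tool_pos: [0.6144, -0.1201, 0.1144]
eef_rot: [3.138, -0.14, -0.002]
force: [-6.2, 0.4, 10.1]
finger_gap: 0.0195
grasp_force: 15.0
```

Request:
{"name": "jog_arm", "arguments": {"steps": [{"offset": [0.0016, 0.0031, 0], "twist": [0, 0, 0], "grip": -1}, {"offset": [0.0015, 0.0032, 0], "twist": [0, 0, 0], "grip": -1}, {"offset": [0.0014, 0.0032, 0], "twist": [0, 0, 0], "grip": -1}, {"offset": [0.0013, 0.0033, 0], "twist": [0, 0, 0], "grip": -1}, {"offset": [0, 0, 0], "twist": [0, 0, 0], "grip": -1}]}}

```text
time_s: 18.47
tool_pos: [0.6163, -0.1268, 0.1144]
eef_rot: [3.138, -0.14, -0.003]
force: [-7.9, -1.7, 12.5]
finger_gap: 0.0196
grasp_force: 15.0
```

Run:
```python
from h import *
ang();arc(15,[-1.5]*8)
```

```text
angle 14.44 r 0.0488
t 18.47 tcp [ 0.6163 -0.1268  0.1144] yaw -5.12 tilt [-0.0022 -0.0003] F [-7.9 -1.7 12.5] gap 0.0196 gf 15.0
[0.0009, 0.0025, 0] -> 13.5
[0.0008, 0.0025, 0] -> 12.0
[0.0007, 0.0025, 0] -> 10.5
[0.0007, 0.0025, 0] -> 9.0
[0.0006, 0.0025, 0] -> 7.5
[0.0005, 0.0026, 0] -> 6.0
[0.0005, 0.0026, 0] -> 4.5
[0.0004, 0.0026, 0] -> 3.0
```

Request:
{"name": "jog_arm", "arguments": {"steps": [{"offset": [-0.0015, 0.0025, -0.001], "twist": [0, 0, 0], "grip": -1}, {"offset": [0.0008, 0.0025, -0.0005], "twist": [0, 0, 0], "grip": -1}, {"offset": [0, 0, 0], "twist": [0, 0, 0], "grip": -1}]}}

```text
time_s: 18.72
tool_pos: [0.6164, -0.1289, 0.1146]
eef_rot: [-3.138, 0.141, 0.001]
force: [-0.2, -0.2, -2.3]
finger_gap: 0.0191
grasp_force: 15.0
```

Request:
{"name": "jog_arm", "arguments": {"steps": [{"offset": [0.0007, 0.0025, 0], "twist": [0, 0, 0], "grip": -1}, {"offset": [0.0007, 0.0025, 0], "twist": [0, 0, 0], "grip": -1}, {"offset": [0, 0, 0], "twist": [0, 0, 0], "grip": -1}]}}

```text
time_s: 18.97
tool_pos: [0.6167, -0.1313, 0.1147]
eef_rot: [-3.138, 0.14, 0.001]
force: [0.1, 1.5, -1.9]
finger_gap: 0.0194
grasp_force: 15.0
```

Run:
```python
from h import *
ang(np.array([.568,-.139]))
```

```text
angle 8.94 r 0.0493
t 18.97 tcp [ 0.6167 -0.1313  0.1147] yaw -5.12 tilt [-0.0009  0.0001] F [ 0.1  1.5 -1.9] gap 0.0194 gf 15.0
```

No stop at the first pass, so the wheel is at least one turn open. I carry on round in bigger steps.

Run:
```python
from h import *
arc(9,[-6,-10,-12,-14,-14,-14,-12,-8]);
```

```text
[0.0020, 0.0103, 0] -> 3.0
[0.0009, 0.0174, 0] -> -7.0
[-0.0029, 0.0207, 0] -> -19.0
[-0.0087, 0.0228, 0] -> -33.0
[-0.0139, 0.0200, 0] -> -47.0
[-0.0184, 0.0160, 0] -> -61.0
[-0.0184, 0.0098, 0] -> -73.0
[-0.0133, 0.0043, 0] -> -81.0
```

Request:
{"name": "jog_arm", "arguments": {"steps": [{"offset": [0.002, 0.0103, 0], "twist": [0, 0, 0], "grip": -1}, {"offset": [0.0009, 0.0174, 0], "twist": [0, 0, 0], "grip": -1}, {"offset": [-0.0029, 0.0207, 0], "twist": [0, 0, 0], "grip": -1}, {"offset": [-0.0087, 0.0228, 0], "twist": [0, 0, 0], "grip": -1}]}}

```text
time_s: 19.3
tool_pos: [0.608, -0.1659, 0.1145]
eef_rot: [-3.137, 0.14, 0.006]
force: [-11.2, 12.8, 7.7]
finger_gap: 0.0198
grasp_force: 15.0
```

Request:
{"name": "jog_arm", "arguments": {"steps": [{"offset": [-0.0139, 0.02, 0], "twist": [0, 0, 0], "grip": -1}, {"offset": [-0.0184, 0.016, 0], "twist": [0, 0, 0], "grip": -1}, {"offset": [-0.0184, 0.0098, 0], "twist": [0, 0, 0], "grip": -1}, {"offset": [-0.0133, 0.0043, 0], "twist": [0, 0, 0], "grip": -1}, {"offset": [0, 0, 0], "twist": [0, 0, 0], "grip": -1}, {"offset": [0, 0, 0], "twist": [0, 0, 0], "grip": -1}]}}

```text
time_s: 19.8
tool_pos: [0.5739, -0.1868, 0.1146]
eef_rot: [-3.135, 0.142, 0.004]
force: [-3.9, 18.9, 3.0]
finger_gap: 0.0198
grasp_force: 15.0
```

Run:
```python
from h import *
ang();arc(-81,[-10,-14,-16,-16,-14,-10,-6,-4]);
```

```text
angle -84.13 r 0.0481
t 19.80 tcp [ 0.5739 -0.1868  0.1146] yaw -5.18 tilt [-0.0027  0.0033] F [-3.9 18.9  3. ] gap 0.0198 gf 15.0
[-0.0172, 0.0028, 0] -> -91.0
[-0.0243, -0.0012, 0] -> -105.0
[-0.0265, -0.0086, 0] -> -121.0
[-0.0231, -0.0155, 0] -> -137.0
[-0.0160, -0.0184, 0] -> -151.0
[-0.0085, -0.0152, 0] -> -161.0
[-0.0038, -0.0098, 0] -> -167.0
[-0.0019, -0.0067, 0] -> -171.0
```

Request:
{"name": "jog_arm", "arguments": {"steps": [{"offset": [-0.0172, 0.0005, 0], "twist": [0, 0, 0], "grip": -1}, {"offset": [-0.0243, -0.0022, 0], "twist": [0, 0, 0], "grip": -1}, {"offset": [-0.0265, -0.0086, 0], "twist": [0, 0, 0], "grip": -1}, {"offset": [-0.0231, -0.0155, 0], "twist": [0, 0, 0], "grip": -1}, {"offset": [-0.016, -0.0184, 0], "twist": [0, 0, 0], "grip": -1}, {"offset": [-0.0085, -0.0152, 0], "twist": [0, 0, 0], "grip": -1}, {"offset": [-0.0038, -0.0098, 0], "twist": [0, 0, 0], "grip": -1}, {"offset": [-0.0019, -0.0067, 0], "twist": [0, 0, 0], "grip": -1}]}}

```text
time_s: 20.47
tool_pos: [0.5186, -0.1453, 0.1149]
eef_rot: [3.138, -0.14, 0.002]
force: [4.2, -1.0, -9.2]
finger_gap: 0.0197
grasp_force: 15.0
```

Request:
{"name": "jog_arm", "arguments": {"steps": [{"offset": [0, 0, 0], "twist": [0, 0, 0], "grip": -1}, {"offset": [0, 0, 0], "twist": [0, 0, 0], "grip": -1}]}}

```text
time_s: 20.63
tool_pos: [0.5185, -0.1452, 0.1149]
eef_rot: [-3.138, 0.14, -0.0]
force: [3.9, 3.9, -7.7]
finger_gap: 0.0197
grasp_force: 15.0
```

Run:
```python
from h import *
ang(np.array([.568,-.1375]));arc(-171,[-10,-16,-18,-18,-18,-16,-12,-6]);
```

```text
angle -171.11 r 0.0501
t 20.63 tcp [ 0.5185 -0.1452  0.1149] yaw -5.12 tilt [0.0003 0.0002] F [ 3.9  3.9 -7.7] gap 0.0197 gf 15.0
[-0.0028, -0.0172, 0] -> -181.0
[0.0019, -0.0278, 0] -> -197.0
[0.0112, -0.0292, 0] -> -215.0
[0.0196, -0.0243, 0] -> -233.0
[0.0262, -0.0171, 0] -> -251.0
[0.0267, -0.0077, 0] -> -267.0
[0.0209, -0.0008, 0] -> -279.0
[0.0104, 0.0013, 0] -> -285.0
```

Request:
{"name": "jog_arm", "arguments": {"steps": [{"offset": [-0.0028, -0.0172, 0.0005], "twist": [0, 0, 0], "grip": -1}, {"offset": [0.0019, -0.0278, 0], "twist": [0, 0, 0], "grip": -1}, {"offset": [0.0112, -0.0292, 0], "twist": [0, 0, 0], "grip": -1}, {"offset": [0.0196, -0.0243, 0], "twist": [0, 0, 0], "grip": -1}, {"offset": [0.0262, -0.0171, 0], "twist": [0, 0, 0], "grip": -1}, {"offset": [0.0267, -0.0077, 0], "twist": [0, 0, 0], "grip": -1}, {"offset": [0.0209, -0.0008, 0], "twist": [0, 0, 0], "grip": -1}, {"offset": [0.0104, 0.0013, 0], "twist": [0, 0, 0], "grip": -1}]}}

```text
time_s: 21.3
tool_pos: [0.5824, -0.0886, 0.1148]
eef_rot: [-3.138, 0.14, -0.001]
force: [-2.2, 6.3, 4.0]
finger_gap: 0.0197
grasp_force: 15.0
```

Request:
{"name": "jog_arm", "arguments": {"steps": [{"offset": [0, 0, 0], "twist": [0, 0, 0], "grip": -1}, {"offset": [0, 0, 0], "twist": [0, 0, 0], "grip": -1}]}}

```text
time_s: 21.47
tool_pos: [0.582, -0.0887, 0.1149]
eef_rot: [-3.137, 0.142, -0.003]
force: [5.2, 9.3, -2.3]
finger_gap: 0.0194
grasp_force: 15.0
```

Run:
```python
from h import *
ang(np.array([.568,-.1375]));arc(-285,[-10,-12,-12,-8,-4,-3,-2,-2,-2,-2,-2,-2,-2,-2]);
```

```text
angle 73.99 r 0.0508
t 21.47 tcp [ 0.582  -0.0887  0.1149] yaw -5.17 tilt [0.0021 0.0011] F [ 5.2  9.3 -2.3] gap 0.0194 gf 15.0
[0.0168, 0.0045, 0] -> -295.0
[0.0188, 0.0091, 0] -> -307.0
[0.0165, 0.0128, 0] -> -319.0
[0.0094, 0.0104, 0] -> -327.0
[0.0041, 0.0056, 0] -> -331.0
[0.0028, 0.0044, 0] -> -334.0
[0.0018, 0.0030, 0] -> -336.0
[0.0016, 0.0031, 0] -> -338.0
[0.0015, 0.0031, 0] -> -340.0
[0.0014, 0.0032, 0] -> -342.0
[0.0013, 0.0032, 0] -> -344.0
[0.0012, 0.0033, 0] -> -346.0
[0.0011, 0.0033, 0] -> -348.0
[0.0010, 0.0034, 0] -> -350.0
```

Request:
{"name": "jog_arm", "arguments": {"steps": [{"offset": [0.0168, 0.0045, 0], "twist": [0, 0, 0], "grip": -1}, {"offset": [0.0188, 0.0091, 0], "twist": [0, 0, 0], "grip": -1}, {"offset": [0.0165, 0.0128, 0], "twist": [0, 0, 0], "grip": -1}, {"offset": [0.0094, 0.0104, 0], "twist": [0, 0, 0], "grip": -1}, {"offset": [0.0041, 0.0056, 0], "twist": [0, 0, 0], "grip": -1}, {"offset": [0.0028, 0.0044, 0], "twist": [0, 0, 0], "grip": -1}, {"offset": [0, 0, 0], "twist": [0, 0, 0], "grip": -1}, {"offset": [0, 0, 0], "twist": [0, 0, 0], "grip": -1}]}}

```text
time_s: 22.13
tool_pos: [0.6134, -0.116, 0.1149]
eef_rot: [3.138, -0.141, 0.003]
force: [6.5, 0.5, -4.8]
finger_gap: 0.0195
grasp_force: 15.0
```

Request:
{"name": "jog_arm", "arguments": {"steps": [{"offset": [0.0018, 0.003, 0], "twist": [0, 0, 0], "grip": -1}, {"offset": [0.0016, 0.0031, 0], "twist": [0, 0, 0], "grip": -1}, {"offset": [0.0015, 0.0031, 0], "twist": [0, 0, 0], "grip": -1}, {"offset": [0.0014, 0.0032, 0], "twist": [0, 0, 0], "grip": -1}, {"offset": [0, 0, 0], "twist": [0, 0, 0], "grip": -1}]}}

```text
time_s: 22.55
tool_pos: [0.6157, -0.1222, 0.1149]
eef_rot: [-3.138, 0.141, -0.003]
force: [4.4, 2.2, -2.2]
finger_gap: 0.0192
grasp_force: 15.0
```

Request:
{"name": "jog_arm", "arguments": {"steps": [{"offset": [0.0013, 0.0032, 0], "twist": [0, 0, 0], "grip": -1}, {"offset": [0, 0, 0], "twist": [0, 0, 0], "grip": -1}]}}

```text
time_s: 22.72
tool_pos: [0.6162, -0.1238, 0.1149]
eef_rot: [-3.138, 0.141, -0.002]
force: [5.4, 2.4, -2.1]
finger_gap: 0.0196
grasp_force: 15.0
```

Request:
{"name": "jog_arm", "arguments": {"steps": [{"offset": [0.0012, 0.0033, 0], "twist": [0, 0, 0], "grip": -1}, {"offset": [0, 0, 0], "twist": [0, 0, 0], "grip": -1}]}}

```text
time_s: 22.88
tool_pos: [0.6163, -0.1245, 0.1149]
eef_rot: [-3.137, 0.142, -0.001]
force: [3.4, 11.6, 0.4]
finger_gap: 0.0193
grasp_force: 15.0
```

Run:
```python
from h import *
ang(np.array([.568,-.137]))
```

```text
angle 14.55 r 0.0499
t 22.88 tcp [ 0.6163 -0.1245  0.1149] yaw -5.18 tilt [0.0007 0.0018] F [ 3.4 11.6  0.4] gap 0.0193 gf 15.0
```

Stopped at 14.5°, as expected for valve = 0, with the tangential force rising. I press slightly and wait.

Request:
{"name": "jog_arm", "arguments": {"steps": [{"offset": [0.0004, 0.0014, 0], "twist": [0, 0, 0], "grip": -1}, {"offset": [0, 0, 0], "twist": [0, 0, 0], "grip": -1}, {"offset": [0, 0, 0], "twist": [0, 0, 0], "grip": -1}, {"offset": [0, 0, 0], "twist": [0, 0, 0], "grip": -1}, {"offset": [0, 0, 0], "twist": [0, 0, 0], "grip": -1}, {"offset": [0, 0, 0], "twist": [0, 0, 0], "grip": -1}, {"offset": [0, 0, 0], "twist": [0, 0, 0], "grip": -1}, {"offset": [0, 0, 0], "twist": [0, 0, 0], "grip": -1}]}}

```text
time_s: 23.55
tool_pos: [0.6164, -0.1246, 0.1149]
eef_rot: [-3.136, 0.142, -0.001]
force: [2.1, 16.0, 1.0]
finger_gap: 0.0195
grasp_force: 15.0
```

Request:
{"name": "jog_arm", "arguments": {"steps": [{"offset": [0, 0, 0], "twist": [0, 0, 0], "grip": -1}, {"offset": [0, 0, 0], "twist": [0, 0, 0], "grip": -1}, {"offset": [0, 0, 0], "twist": [0, 0, 0], "grip": -1}, {"offset": [0, 0, 0], "twist": [0, 0, 0], "grip": -1}, {"offset": [0, 0, 0], "twist": [0, 0, 0], "grip": -1}, {"offset": [0, 0, 0], "twist": [0, 0, 0], "grip": -1}, {"offset": [0, 0, 0], "twist": [0, 0, 0], "grip": -1}, {"offset": [0, 0, 0], "twist": [0, 0, 0], "grip": -1}]}}

```text
time_s: 24.22
tool_pos: [0.6164, -0.1246, 0.1149]
eef_rot: [-3.136, 0.142, -0.001]
force: [3.1, 17.2, 1.9]
finger_gap: 0.0195
grasp_force: 15.0
```

Run:
```python
from h import *
ang(np.array([.568,-.137]))
arc(14.5,[6,10,14,16,18,18,18,18]);arc(132.5,[18]*8);arc(276.5,[18,18,18,16,12,8,5,3])
```

```text
angle 14.41 r 0.0499
t 24.22 tcp [ 0.6164 -0.1246  0.1149] yaw -5.17 tilt [0.0005 0.0023] F [ 3.1 17.2  1.9] gap 0.0195 gf 15.0
[-0.0040, -0.0097, 0] -> 20.5
[-0.0089, -0.0150, 0] -> 30.5
[-0.0165, -0.0179, 0] -> 44.5
[-0.0235, -0.0149, 0] -> 60.5
[-0.0302, -0.0083, 0] -> 78.5
[-0.0313, 0.0014, 0] -> 96.5
[-0.0293, 0.0110, 0] -> 114.5
[-0.0245, 0.0195, 0] -> 132.5
[-0.0172, 0.0261, 0] -> 150.5
[-0.0083, 0.0302, 0] -> 168.5
[0.0014, 0.0313, 0] -> 186.5
[0.0110, 0.0293, 0] -> 204.5
[0.0195, 0.0245, 0] -> 222.5
[0.0261, 0.0172, 0] -> 240.5
[0.0302, 0.0083, 0] -> 258.5
[0.0313, -0.0014, 0] -> 276.5
[0.0293, -0.0110, 0] -> 294.5
[0.0245, -0.0195, 0] -> 312.5
[0.0172, -0.0261, 0] -> 330.5
[0.0079, -0.0267, 0] -> 346.5
[0.0009, -0.0209, 0] -> 358.5
[-0.0018, -0.0138, 0] -> 366.5
[-0.0021, -0.0085, 0] -> 371.5
[-0.0016, -0.0050, 0] -> 374.5
```

Request:
{"name": "jog_arm", "arguments": {"steps": [{"offset": [-0.0048, -0.0127, 0], "twist": [0, 0, 0], "grip": -1}, {"offset": [-0.0089, -0.015, 0], "twist": [0, 0, 0], "grip": -1}, {"offset": [-0.0165, -0.0179, 0], "twist": [0, 0, 0], "grip": -1}, {"offset": [-0.0235, -0.0149, 0], "twist": [0, 0, 0], "grip": -1}, {"offset": [-0.0302, -0.0083, 0], "twist": [0, 0, 0], "grip": -1}, {"offset": [-0.0313, 0.0014, 0], "twist": [0, 0, 0], "grip": -1}, {"offset": [-0.0293, 0.011, 0], "twist": [0, 0, 0], "grip": -1}, {"offset": [-0.0245, 0.0195, 0], "twist": [0, 0, 0], "grip": -1}]}}

```text
time_s: 24.88
tool_pos: [0.5333, -0.0999, 0.1149]
eef_rot: [3.138, -0.139, 0.002]
force: [10.5, -5.0, -4.4]
finger_gap: 0.0195
grasp_force: 15.0
```

Request:
{"name": "jog_arm", "arguments": {"steps": [{"offset": [0, 0, 0], "twist": [0, 0, 0], "grip": -1}, {"offset": [0, 0, 0], "twist": [0, 0, 0], "grip": -1}]}}

```text
time_s: 25.05
tool_pos: [0.5327, -0.1008, 0.1149]
eef_rot: [3.138, -0.142, -0.001]
force: [-2.2, 0.7, 3.4]
finger_gap: 0.0195
grasp_force: 15.0
```

Run:
```python
from h import *
ang(np.array([.568,-.137]))
```

```text
angle 134.26 r 0.0506
t 25.05 tcp [ 0.5327 -0.1008  0.1149] yaw -5.18 tilt [-0.0008 -0.0003] F [-2.2  0.7  3.4] gap 0.0195 gf 15.0
```

Request:
{"name": "jog_arm", "arguments": {"steps": [{"offset": [-0.0172, 0.0261, 0], "twist": [0, 0, 0], "grip": -1}, {"offset": [-0.0083, 0.0302, 0], "twist": [0, 0, 0], "grip": -1}, {"offset": [0.0014, 0.0313, 0], "twist": [0, 0, 0], "grip": -1}, {"offset": [0.011, 0.0293, 0], "twist": [0, 0, 0], "grip": -1}, {"offset": [0.0195, 0.0245, 0], "twist": [0, 0, 0], "grip": -1}, {"offset": [0.0261, 0.0172, 0], "twist": [0, 0, 0], "grip": -1}, {"offset": [0.0302, 0.0083, 0], "twist": [0, 0, 0], "grip": -1}, {"offset": [0.0313, -0.0014, 0], "twist": [0, 0, 0], "grip": -1}]}}

```text
time_s: 25.72
tool_pos: [0.5734, -0.1864, 0.1148]
eef_rot: [-3.136, 0.143, 0.002]
force: [-5.0, 17.5, 9.2]
finger_gap: 0.0201
grasp_force: 15.0
```

Request:
{"name": "jog_arm", "arguments": {"steps": [{"offset": [0, 0, 0], "twist": [0, 0, 0], "grip": -1}, {"offset": [0, 0, 0], "twist": [0, 0, 0], "grip": -1}]}}

```text
time_s: 25.88
tool_pos: [0.5742, -0.1861, 0.1149]
eef_rot: [-3.137, 0.141, -0.001]
force: [1.5, 7.3, 5.8]
finger_gap: 0.0195
grasp_force: 15.0
```

Run:
```python
from h import *
ang(np.array([.568,-.137]));arc(276.5,[18]*8);arc(420.5,[18]*8)
```

```text
angle -82.77 r 0.0495
t 25.88 tcp [ 0.5742 -0.1861  0.1149] yaw -5.14 tilt [0.0004 0.0011] F [1.5 7.3 5.8] gap 0.0195 gf 15.0
[0.0293, -0.0110, 0] -> 294.5
[0.0245, -0.0195, 0] -> 312.5
[0.0172, -0.0261, 0] -> 330.5
[0.0083, -0.0302, 0] -> 348.5
[-0.0014, -0.0313, 0] -> 366.5
[-0.0110, -0.0293, 0] -> 384.5
[-0.0195, -0.0245, 0] -> 402.5
[-0.0261, -0.0172, 0] -> 420.5
[-0.0302, -0.0083, 0] -> 438.5
[-0.0313, 0.0014, 0] -> 456.5
[-0.0293, 0.0110, 0] -> 474.5
[-0.0245, 0.0195, 0] -> 492.5
[-0.0172, 0.0261, 0] -> 510.5
[-0.0083, 0.0302, 0] -> 528.5
[0.0014, 0.0313, 0] -> 546.5
[0.0110, 0.0293, 0] -> 564.5
```

Request:
{"name": "jog_arm", "arguments": {"steps": [{"offset": [0.0293, -0.0115, 0], "twist": [0, 0, 0], "grip": -1}, {"offset": [0.0245, -0.0195, 0], "twist": [0, 0, 0], "grip": -1}, {"offset": [0.0172, -0.0261, 0], "twist": [0, 0, 0], "grip": -1}, {"offset": [0.0083, -0.0302, 0], "twist": [0, 0, 0], "grip": -1}, {"offset": [-0.0014, -0.0313, 0], "twist": [0, 0, 0], "grip": -1}, {"offset": [-0.011, -0.0293, 0], "twist": [0, 0, 0], "grip": -1}, {"offset": [-0.0195, -0.0245, 0], "twist": [0, 0, 0], "grip": -1}, {"offset": [-0.0261, -0.0172, 0], "twist": [0, 0, 0], "grip": -1}]}}

```text
time_s: 26.55
tool_pos: [0.5927, -0.0927, 0.1149]
eef_rot: [3.138, -0.14, 0.002]
force: [-0.9, -9.5, 0.5]
finger_gap: 0.0196
grasp_force: 15.0
```

Request:
{"name": "jog_arm", "arguments": {"steps": [{"offset": [-0.0302, -0.0083, 0], "twist": [0, 0, 0], "grip": -1}, {"offset": [-0.0313, 0.0014, 0], "twist": [0, 0, 0], "grip": -1}, {"offset": [-0.0293, 0.011, 0], "twist": [0, 0, 0], "grip": -1}, {"offset": [-0.0245, 0.0195, 0], "twist": [0, 0, 0], "grip": -1}, {"offset": [-0.0172, 0.0261, 0], "twist": [0, 0, 0], "grip": -1}, {"offset": [-0.0083, 0.0302, 0], "twist": [0, 0, 0], "grip": -1}, {"offset": [0, 0, 0], "twist": [0, 0, 0], "grip": -1}, {"offset": [0, 0, 0], "twist": [0, 0, 0], "grip": -1}]}}

```text
time_s: 27.22
tool_pos: [0.5185, -0.1276, 0.115]
eef_rot: [3.138, -0.142, 0.001]
force: [1.2, -2.9, 1.6]
finger_gap: 0.0194
grasp_force: 15.0
```

Run:
```python
from h import *
ang(np.array([.568,-.137]));arc(528.5,[18]*8);arc(672.5,[18,16,12,8,4,2,1])
```

```text
angle 169.30 r 0.0504
t 27.22 tcp [ 0.5185 -0.1276  0.115 ] yaw -5.20 tilt [ 0.0007 -0.0004] F [ 1.2 -2.9  1.6] gap 0.0194 gf 15.0
[0.0014, 0.0313, 0] -> 546.5
[0.0110, 0.0293, 0] -> 564.5
[0.0195, 0.0245, 0] -> 582.5
[0.0261, 0.0172, 0] -> 600.5
[0.0302, 0.0083, 0] -> 618.5
[0.0313, -0.0014, 0] -> 636.5
[0.0293, -0.0110, 0] -> 654.5
[0.0245, -0.0195, 0] -> 672.5
[0.0172, -0.0261, 0] -> 690.5
[0.0079, -0.0267, 0] -> 706.5
[0.0009, -0.0209, 0] -> 718.5
[-0.0018, -0.0138, 0] -> 726.5
[-0.0016, -0.0068, 0] -> 730.5
[-0.0010, -0.0033, 0] -> 732.5
[-0.0005, -0.0017, 0] -> 733.5
```

Request:
{"name": "jog_arm", "arguments": {"steps": [{"offset": [0.0014, 0.0313, 0], "twist": [0, 0, 0], "grip": -1}, {"offset": [0.011, 0.0293, 0], "twist": [0, 0, 0], "grip": -1}, {"offset": [0.0195, 0.0245, 0], "twist": [0, 0, 0], "grip": -1}, {"offset": [0.0261, 0.0172, 0], "twist": [0, 0, 0], "grip": -1}, {"offset": [0.0302, 0.0083, 0], "twist": [0, 0, 0], "grip": -1}, {"offset": [0.0313, -0.0014, 0], "twist": [0, 0, 0], "grip": -1}, {"offset": [0.0293, -0.011, 0], "twist": [0, 0, 0], "grip": -1}, {"offset": [0.0245, -0.0195, 0], "twist": [0, 0, 0], "grip": -1}]}}

```text
time_s: 27.88
tool_pos: [0.6015, -0.1736, 0.1149]
eef_rot: [-3.138, 0.142, 0.003]
force: [-10.1, 5.7, 10.4]
finger_gap: 0.0194
grasp_force: 15.0
```

Request:
{"name": "jog_arm", "arguments": {"steps": [{"offset": [0.0172, -0.0261, 0], "twist": [0, 0, 0], "grip": -1}, {"offset": [0.0079, -0.0267, 0], "twist": [0, 0, 0], "grip": -1}, {"offset": [0.0009, -0.0209, 0], "twist": [0, 0, 0], "grip": -1}, {"offset": [-0.0018, -0.0138, 0], "twist": [0, 0, 0], "grip": -1}, {"offset": [0, 0, 0], "twist": [0, 0, 0], "grip": -1}, {"offset": [0, 0, 0], "twist": [0, 0, 0], "grip": -1}, {"offset": [0, 0, 0], "twist": [0, 0, 0], "grip": -1}]}}

```text
time_s: 28.47
tool_pos: [0.6174, -0.1308, 0.1149]
eef_rot: [-3.138, 0.14, 0.001]
force: [0.1, 3.1, 6.1]
finger_gap: 0.0198
grasp_force: 15.0
```

Run:
```python
from h import *
ang(np.array([.568,-.137]));go([.6163,-.1245,.1149])
```

```text
angle 7.20 r 0.0498
t 28.47 tcp [ 0.6174 -0.1308  0.1149] yaw -5.11 tilt [-0.0003  0.0005] F [0.1 3.1 6.1] gap 0.0198 gf 15.0
t 28.47 tcp [ 0.6174 -0.1308  0.1149] yaw -5.11 tilt [-0.0003  0.0005] F [0.1 3.1 6.1] gap 0.0198 gf 15.0
total offset units in current axes [-0.0033 -0.0123  0.0001]
```

Request:
{"name": "jog_arm", "arguments": {"steps": [{"offset": [-0.0008, -0.005, 0], "twist": [0, 0, 0], "grip": -1}, {"offset": [-0.0014, -0.0045, 0], "twist": [0, 0, 0], "grip": -1}, {"offset": [-0.0008, -0.0025, 0], "twist": [0, 0, 0], "grip": -1}, {"offset": [0, 0, 0], "twist": [0, 0, 0], "grip": -1}, {"offset": [0, 0, 0], "twist": [0, 0, 0], "grip": -1}, {"offset": [0, 0, 0], "twist": [0, 0, 0], "grip": -1}]}}

```text
time_s: 28.97
tool_pos: [0.6164, -0.125, 0.1149]
eef_rot: [-3.138, 0.14, 0.0]
force: [-1.7, -0.3, 6.3]
finger_gap: 0.0195
grasp_force: 15.0
```

Run:
```python
from h import *
ang(np.array([.568,-.137]));go([.6163,-.1245,.1149])
```

```text
angle 13.87 r 0.0499
t 28.97 tcp [ 0.6164 -0.125   0.1149] yaw -5.12 tilt [-0.0002  0.0001] F [-1.7 -0.3  6.3] gap 0.0195 gf 15.0
t 28.97 tcp [ 0.6164 -0.125   0.1149] yaw -5.12 tilt [-0.0002  0.0001] F [-1.7 -0.3  6.3] gap 0.0195 gf 15.0
total offset units in current axes [-0.0004 -0.001   0.    ]
```

Request:
{"name": "jog_arm", "arguments": {"steps": [{"offset": [-0.0003, -0.0013, -0.0002], "twist": [0, 0, 0], "grip": -1}, {"offset": [0, 0, 0], "twist": [0, 0, 0], "grip": -1}, {"offset": [0, 0, 0], "twist": [0, 0, 0], "grip": -1}, {"offset": [0, 0, 0], "twist": [0, 0, 0], "grip": -1}, {"offset": [0, 0, 0], "twist": [0, 0, 0], "grip": -1}, {"offset": [0, 0, 0], "twist": [0, 0, 0], "grip": -1}]}}

```text
time_s: 29.47
tool_pos: [0.6163, -0.1245, 0.115]
eef_rot: [3.138, -0.14, -0.0]
force: [-1.7, -1.2, 4.8]
finger_gap: 0.0196
grasp_force: 15.0
```

Run:
```python
from h import *
ang(np.array([.568,-.137]));b=capture("scene");t=capture("top")
for l in("lid","bowls","sprayer","claypiece"): print(l,[(d["centre"],round(d["score"],2)) for d in find_in("scene",l)][:4])
```

```text
angle 14.50 r 0.0499
t 29.47 tcp [ 0.6163 -0.1245  0.115 ] yaw -5.12 tilt [-0.     -0.0002] F [-1.7 -1.2  4.8] gap 0.0196 gf 15.0
lid [([301.5, 101.3], 0.88), ([223.2, 170.9], 0.82), ([175.2, 336.5], 0.76), ([301.2, 355.6], 0.69)]
bowls [([139.4, 378.2], 0.61)]
sprayer [([187.5, 423.8], 0.91), ([175.8, 336.1], 0.31)]
claypiece [([327.5, 259.5], 0.9)]
```

The wheel is back at 14.5° after two turns and at rest. The lid is on the kiln, and the bowls, spray bottle and clay piece are where they were. Handing in.

```bash
python3 -c "
from cell import *
print(sign_off())"
```

```text
the job is handed in; nothing more can be done
None
```

The job is handed in at about 29.5 s of the 72 s: the lid is seated flat in the kiln's mouth and released. The valve was shut onto its stop, held there over a second, then opened two full turns to within about half a degree by the arm's position. The arm is still gripping the handle with the wheel at rest, and the bowls, spray bottle and clay piece are untouched.

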